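Finish loading the tilted cup rack

TASK

Finish loading the sloping wire cup rack: put the three espresso cups that stand bottoms-up on the drainboard into its three empty places, mouth down like the one already loaded, each flat on the sloping floor with its handle pointing downhill between its two tines. Put each cup down squarely and gently, flat on the floor before you let it go; when all four stand in place, lower the wire hold-down frame by its black sleeve until it lies over their feet. Leave the loaded cup and the other things where they are.

Things in the scene. Friction and masses are not known exactly. Their poses are not given: they have to be found in the camera images.
- blue_cup_1: Light blue espresso cup bottom up on the drainboard, to be loaded. 60 mm across the mouth, 43 at the foot, 52 high, 56 wide at 25 mm from the mouth. Handle 11 mm wide (19 at its root), reaching 57 mm from the cup's axis, 0 to 36 mm from the mouth plane. Origin in the foot's plane, 13 mm off the axis towards the handle; z points from foot to mouth (down as it stands), handle along -y.
- blue_cup_1_mouth (a point): Centre of that cup's mouth, in the plane of the rim; axes as the cup's.
- blue_cup_2: Light blue espresso cup bottom up on the drainboard, to be loaded. 60 mm across the mouth, 43 at the foot, 52 high, 56 wide at 25 mm from the mouth. Handle 11 mm wide (19 at its root), reaching 57 mm from the cup's axis, 0 to 36 mm from the mouth plane. Origin in the foot's plane, 13 mm off the axis towards the handle; z points from foot to mouth (down as it stands), handle along -y.
- blue_cup_2_mouth (a point): Centre of that cup's mouth, in the plane of the rim; axes as the cup's.
- blue_cup_3: Light blue espresso cup bottom up on the drainboard, to be loaded. 60 mm across the mouth, 43 at the foot, 52 high, 56 wide at 25 mm from the mouth. Handle 11 mm wide (19 at its root), reaching 57 mm from the cup's axis, 0 to 36 mm from the mouth plane. Origin in the foot's plane, 13 mm off the axis towards the handle; z points from foot to mouth (down as it stands), handle along -y.
- blue_cup_3_mouth (a point): Centre of that cup's mouth, in the plane of the rim; axes as the cup's.
- loaded_cup: Light blue espresso cup already in the rack's upper right place, to stay there. 60 mm across the mouth, 43 at the foot, 52 high, 56 wide at 25 mm from the mouth. Handle 11 mm wide (19 at its root), reaching 57 mm from the cup's axis, 0 to 36 mm from the mouth plane. Origin in the foot's plane, 13 mm off the axis towards the handle; z points from foot to mouth (down as it stands), handle along -y.
- loaded_cup_mouth (a point): Centre of that cup's mouth, in the plane of the rim; axes as the cup's.
- cup_rack: Fixed stainless wire rack, 208 mm wide, 240 mm deep: a stand on rubber feet carrying a wire floor that slopes up at 25 degrees away from its front, with four places in two rows of two. Origin on the table under the middle of the floor (which is 68 mm up there); x points level to the back (uphill side), y to its left, z up.
- place_upper_left (a point): Empty. Centre of the place, on the sloping floor: x uphill, y left, z square out of the floor. A cup's mouth fits with 2 mm play between a closed wire hoop 35 mm uphill (43 mm tall) and two tines 31 mm downhill (41 mm tall, 6 mm thick, at y +-16 mm, 26 mm clear) that take the handle between them. Columns 96 mm, rows 102 mm apart.
- place_lower_left (a point): Empty. Centre of the place, on the sloping floor: x uphill, y left, z square out of the floor. A cup's mouth fits with 2 mm play between a closed wire hoop 35 mm uphill (43 mm tall) and two tines 31 mm downhill (41 mm tall, 6 mm thick, at y +-16 mm, 26 mm clear) that take the handle between them. Columns 96 mm, rows 102 mm apart.
- place_lower_right (a point): Empty. Centre of the place, on the sloping floor: x uphill, y left, z square out of the floor. A cup's mouth fits with 2 mm play between a closed wire hoop 35 mm uphill (43 mm tall) and two tines 31 mm downhill (41 mm tall, 6 mm thick, at y +-16 mm, 26 mm clear) that take the handle between them. Columns 96 mm, rows 102 mm apart.
- place_upper_right (a point): Taken by the loaded cup. Centre of the place, on the sloping floor: x uphill, y left, z square out of the floor. A cup's mouth fits with 2 mm play between a closed wire hoop 35 mm uphill (43 mm tall) and two tines 31 mm downhill (41 mm tall, 6 mm thick, at y +-16 mm, 26 mm clear) that take the handle between them. Columns 96 mm, rows 102 mm apart.
- hold_down (a joint): Wire hold-down frame, 192 mm wide, pivoted along y 118 mm uphill of the floor's middle, 58 mm out of the floor. 0: lowered, parallel to the floor, its 6 mm bars 55 mm clear of it, just over the cups' feet; about 1.7: raised. Stiff pivots: it stays where it is left; 1 to 3 N at the sleeve moves it.
- hold_down_sleeve (a point): Middle of the black rubber sleeve (12 mm thick, 56 mm long, along y) on the frame's end bar, 170 mm from the pivots; the end bar lies over the middle of the lower row when lowered, the sleeve between the two columns. x points from the sleeve to the pivots, y along the bar.
- tamper: coffee tamper, steel foot and black knob, 58 mm across, 90 mm tall; bystander, origin under its middle.
- thread_tape: reel of thread tape, white with blue rims, 54 mm across, 14 mm tall; bystander, origin under its middle.
- gasket_1: black rubber ring, 72 mm across, 8 mm tall; bystander, origin under its middle.
- hex_nipple: brass hex nipple, 48 mm long, 30 mm tall; bystander, origin under its middle.
- double_spout: grey double spout on its thread, 60 mm wide, 51 mm tall; bystander, origin under its middle.
- spare_knob: black control knob, 38 mm across, 33 mm tall; bystander, origin under its middle.
Things that resemble listed ones, but are neither listed nor needed, are in the scene too. What is shaped like the blue_cup_3 but green, orange or yellow is not meant.

How it is judged:
By the outcome, as a careful person would: the job done as asked, in the order asked, and still so for the second after the job is handed in, with the robot touching nothing.
It also fails if it takes over 70 s, if anything falls off the work surface, if the arm or the gripper's body presses on something with over 40 N, if the wrist force passes 120 N, or if a joint passes its speed limit or range.

ROBOT

A 7-joint arm with a two-finger parallel gripper is mounted at the origin on a cart in front of the work surface, level with it; the furniture and walls round the work are solid. World frame = base frame: x ahead of the robot, y to its left, z up, the work surface at z = 0. Lengths are in mm, angles in rad, forces in N, time in s.
With the tool pointing down it reaches from about 425 to 800 mm from the base axis. Payload 8.3 kg.
Tool frame: the origin (TCP) lies at the very end of the fingers, on their centre line; the grasp point (between the pads) lies 19 mm behind it; z points along the fingers, y is the line along which they close (so a half turn about z gives the same grasp; the last joint's range is limited). The gripper opens to 85 mm and grips with 20 to 120 N. Pads are 22 mm wide; open, the fingers measure 114 mm over their backs; the gripper's body (76 mm by 85 mm) begins 54 mm behind the grasp point. The pads swing forward as they close: fully open they stand 13 mm farther back than shut.
Start: joints at [-1.219, 0.383, 0.016, 1.37, -0.006, 1.388, -0.046], TCP at [251.827, 572.002, 231.279] pointing down, gripper open.
Joint ranges: [-2.95, 2.95], [-0.25, 2.06], [-1.52, 1.56], [0.18, 2.33], [-1.44, 4.58], [0.02, 2.06], [-3.01, 3.01]. Speed limits (rad/s): [2.39, 2.39, 3.01, 3.01, 3.14, 3.14, 3.14].

INTERFACE

Orientations are given as a unit quaternion [x, y, z, w].
In Python, from plant import bot gives the robot as it stands. The module is installed in compiled form; this text tells all that it offers.
- The arm moves only by the shell command python3 -m pendant 'ROWS' [FORCE]. ROWS is JSON, a list of rows, each a list of 7 numbers: the turn, a rotation vector about the tool's x, y, z in degrees, then the shift along the tool's x, y, z in cm, then the opening, from 0 (shut) to 1 (fully open). A call has 1 to 10 rows; each row shifts and turns the commanded pose from where the row before left it, along the tool's axes as they then stand; what a row does not reach is not made up. A row lasts 1/8 s, in which the tool goes at most 62.5 mm and 10.7 degrees, less where a joint would pass 70% of its speed; a pose out of reach is approached as far as the arm can. A call is refused whole if a number of a shift passes 6.25 or a number of a turn 10.7, either way. A call with a gripper value outside its range is refused whole. The fingers move at their own pace and stop on an object; FORCE is the grip in N (left out, the last holds). Time passes only in rows, so rows that do not move let the fingers close. It gives the time, the measured TCP pose, the force, the opening and the grip force at its end, in the units of the state.
- bot.state(): the state, without advancing time (a new reading comes with each control period).
- bot.read_camera(name): name is "scene" or "top" or "wrist"; returns a dict with "pixels" (420x560x3 uint8, blue, green, red), "vfov" (degrees; the focal length in pixels is half the picture's height over the tangent of half this angle, whatever the lens; pixels are square), "cx", "cy" (the principal point, pixels), "camera_from_world" (4x4, takes a point from world to camera coordinates); the wrist camera has in their place "T_tool_cam" (4x4, takes a point from camera to tool coordinates, whose origin is the TCP and whose axes are the flange's). Camera axes: x right, y down, z forward; pixel columns grow to the right and rows downward; lengths in mm; the calibration is good to about 2 mm. A picture is of the moment at which its call begins: read the wrist's pose just before it. There is no depth.
- bot.sign_off(): hands the job in; it is judged then, once.
The state is a dict: "time": time; "q": joint angles; "dq": joint speeds; "effort": joint torques, N m; "eef_pos": TCP position; "tool_rot": TCP orientation; "force": force on the tool from outside, world axes, zero at the start; "moment": the same for the moment, N m; "grip_width": finger opening in mm; "grip_force": force on a finger pad.
Only numpy, scipy, OpenCV 4.12 (cv2) and the standard library are available. Lean on these libraries where they do the work, as an engineer would, in place of code of your own. Each camera call takes 0.05 s, during which the arm holds its last target. There are 200 camera calls.

## Working session

There is one attempt and no reset: what is moved stays moved. The work goes in short steps, Python scripts to look and compute and a shell command to move; the robot and the scene stay as the last step left them, time stands still between calls to the robot, and variables do not carry over. Pictures are saved under pics/ and viewed, at most 10 in all, crops included, and the job is handed in when it is done.

```bash
mkdir -p pics; ls; cat > look.py <<'E'
import cv2,sys
from plant import bot
def shot(n,f):
    c=bot.read_camera(n); cv2.imwrite('pics/'+f,c['pixels']); return c
E
python3 - <<'E'
from look import *
import numpy as np,pickle
s=bot.state();print(s)
d={}
for n in("scene","top","wrist"):
    c=shot(n,n+"0.png");d[n]=c
    print(n,{k:v for k,v in c.items() if k!='pixels'})
pickle.dump((s,d),open('d0.pkl','wb'))
E
```

```text
pics
{'time': 0.0, 'q': array([-1.21888603,  0.38420748,  0.01635278,  1.37120656, -0.00630542,
        1.38822233, -0.04650684]), 'dq': array([ 0.00103116, -0.00080276,  0.00020268,  0.00069941, -0.00099188,
       -0.00054675,  0.00012773]), 'effort': array([-1.73489925e-04, -6.27590060e+01,  8.43783170e-01, -3.71814537e+01,
        1.65201881e-02,  1.41450527e-02,  2.45871240e-05]), 'eef_pos': array([251.62572945, 571.52664811, 230.2741058 ]), 'tool_rot': array([ 2.05884436e-01,  9.78575804e-01, -9.78466948e-04, -1.93791106e-04]), 'force': array([ 0.30442655, -0.15658092, -0.27015719]), 'moment': array([ 0.02067537, -0.01601767, -0.0219609 ]), 'grip_force': 0.0, 'grip_width': 85.55984273189796}
scene {'vfov': 53.883845850445994, 'cx': 281.93541607568255, 'cy': 208.13359778681587, 'camera_from_world': array([[ 4.49377249e-01, -8.93316954e-01, -6.70136203e-03,
        -2.11016991e+02],
       [-5.59059979e-01, -2.75364675e-01, -7.82065366e-01,
         3.79892181e+02],
       [ 6.96786932e-01,  3.55188846e-01, -6.23160377e-01,
         7.78092161e+02],
       [ 0.00000000e+00,  0.00
[... 242 characters left out ...]
],
       [-9.98392548e-01, -1.09263856e-02, -5.56141486e-02,
         5.34690208e+02],
       [ 5.55730993e-02,  4.02549912e-03, -9.98446506e-01,
         1.10953675e+03],
       [ 0.00000000e+00,  0.00000000e+00,  0.00000000e+00,
         1.00000000e+00]])}
wrist {'vfov': 69.35420860896298, 'cx': 278.8292533258518, 'cy': 205.99111909417505, 'T_tool_cam': array([[-3.61506134e-04, -9.49538644e-01, -3.13649857e-01,
         8.06266646e+01],
       [ 9.99999770e-01, -5.22983227e-04,  4.30692794e-04,
         8.97319166e-02],
       [-5.72993066e-04, -3.13649629e-01,  9.49538615e-01,
        -1.43385995e+02],
       [ 0.00000000e+00,  0.00000000e+00,  0.00000000e+00,
         1.00000000e+00]])}
```

View pics/scene0.png

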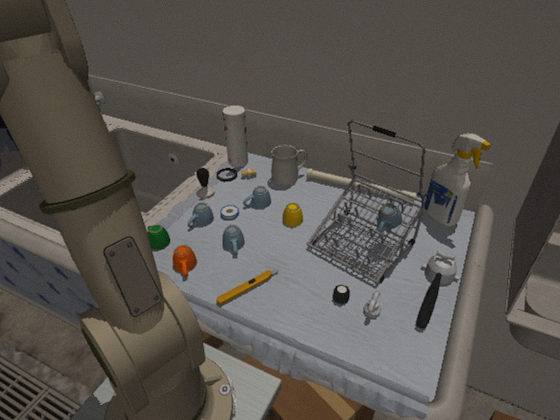

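View pics/top0.png

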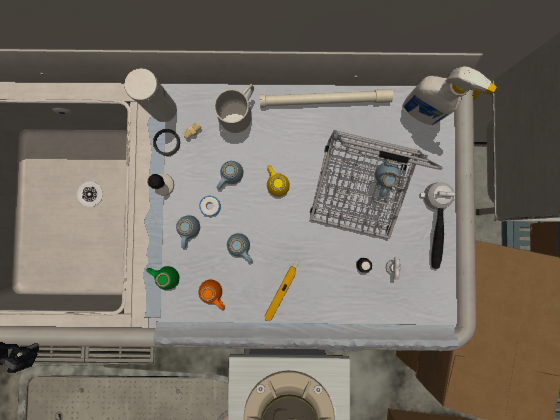

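The scene view shows the three blue cups at about (261,197), (203,214) and (233,238), with the rack on the right and its frame raised. In the top view the cup feet are at (231,172), (187,227) and (238,245). The loaded cup is at (387,175), and the rack is yawed by about -15°.

```bash
cat >> look.py <<'E'
import numpy as np,pickle
from scipy.spatial.transform import Rotation as R
def K(c): return c['pixels'].shape[0]/2/np.tan(np.radians(c['vfov']/2))
def cam(c,s=None):   # world_from_camera
    if 'camera_from_world' in c: return np.linalg.inv(c['camera_from_world'])
    T=np.eye(4);T[:3,:3]=R.from_quat(s['tool_rot']).as_matrix();T[:3,3]=s['eef_pos'];return T@c['T_tool_cam']
def ray(c,uv,s=None):
    W=cam(c,s);f=K(c);d=W[:3,:3]@np.array([(uv[0]-c['cx'])/f,(uv[1]-c['cy'])/f,1]);return W[:3,3],d/np.linalg.norm(d)
def onplane(c,uv,z,s=None):
    o,d=ray(c,uv,s);return o+d*(z-o[2])/d[2]
def proj(c,p,s=None):
    q=np.linalg.inv(cam(c,s))@np.append(p,1);f=K(c);return np.array([q[0]/q[2]*f+c['cx'],q[1]/q[2]*f+c['cy']])
def meet(rays):  # least squares point, residual
    A=np.zeros((3,3));b=np.zeros(3)
    for o,d in rays:
        M=np.eye(3)-np.outer(d,d);A+=M;b+=M@o
    p=np.linalg.solve(A,b);return p,[round(float(np.linalg.norm((np.eye(3)-np.outer(d,d))@(p-o))),1) for o,d in rays]
def wshot(f):
    s=bot.state();c=shot('wrist',f);pickle.dump((s,c),open('pics/'+f[:-4]+'.pkl','wb'));return s,c
def bluemask(im):
    h=cv2.cvtColor(im,cv2.COLOR_BGR2HSV);return cv2.inRange(h,(90,45,40),(112,160,230))
def plan(s,Rt,pt):   # turn total (deg) in tool axes, then shift (cm) in final axes
    R0=R.from_quat(s['tool_rot']);rv=np.degrees((R0.inv()*Rt).as_rotvec());sh=Rt.inv().apply(np.array(pt)-s['eef_pos'])/10
    return rv.round(2),sh.round(2)
E
python3 - <<'E'
from look import *
s,d=pickle.load(open('d0.pkl','rb'))
for n in('top','scene'):
    c=d[n];im=c['pixels'];m=cv2.morphologyEx(bluemask(im),cv2.MORPH_OPEN,np.ones((2,2)))
    k,l,st,ce=cv2.connectedComponentsWithStats(m)
    for i in range(1,k):
        if st[i,4]>60: print(n,st[i],ce[i].round(1),onplane(c,ce[i],40).round())
c=d['top'];im=c['pixels']
for p in((231,172),(187,227),(238,245)): print(cv2.cvtColor(im,cv2.COLOR_BGR2HSV)[p[1]-8,p[0]],onplane(c,p,52).round())
print('rack',[onplane(c,p,z).round() for p,z in(((311,222),30),((388,240),30),((335,131),130))])
a=cv2.resize(im[110:260,150:290],None,fx=2.85,fy=2.85,interpolation=cv2.INTER_CUBIC);b=cv2.resize(im[110:260,300:440],None,fx=2.85,fy=2.85,interpolation=cv2.INTER_CUBIC)
cv2.imwrite('pics/crop.png',np.hstack([a,b]))
E
```

```text
scene [248 192  23  18 210] [260.8 200.2] [599. 135.  40.]
scene [189 209  25  18 250] [202.3 217.9] [455. 242.  40.]
scene [380 208  22  25 257] [390.2 220.8] [ 675. -232.   40.]
scene [224 232  20  24 266] [234.1 242.2] [410. 110.  40.]
[ 16  82 130] [629. 155.  52.]
[ 95  31 139] [488. 264.  52.]
[ 94  34 106] [443. 134.  52.]
rack [array([504., -53.,  30.]), array([ 460., -252.,   30.]), array([ 719., -101.,  130.])]
```

View pics/crop.png

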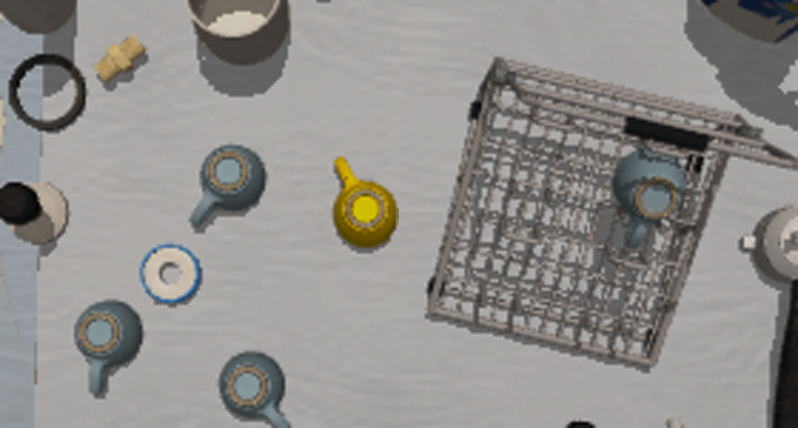

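The crop shows the three brown-ringed feet at crop positions (229,171), (99,332) and (247,384), handles pointing towards the robot. The rack grid runs from (490,60) to (430,315) to (650,365). I'll start with a hover over cup B, the left one.

```bash
python3 - <<'E'
from look import *
s=bot.state()
d=np.array([-.98,.2,0]);d/=np.linalg.norm(d);z=np.array([0,0,-1.])
Rt=R.from_matrix(np.c_[d,np.cross(z,d),z])
print(plan(s,Rt,[489,270,170]))
E
```

```text
(array([-9.000e-02, -1.000e-02, -1.223e+01]), array([-29.29, -24.81,   6.05]))
```

```bash
python3 -m pendant '[[0,0,-6.1,0,0,0,1],[0,0,-6.1,0,0,0,1],[0,0,0,-3.66,-3.1,0.75,1],[0,0,0,-3.66,-3.1,0.75,1],[0,0,0,-3.66,-3.1,0.75,1],[0,0,0,-3.66,-3.1,0.75,1],[0,0,0,-3.66,-3.1,0.75,1],[0,0,0,-3.66,-3.1,0.75,1],[0,0,0,-3.66,-3.1,0.75,1],[0,0,0,-3.66,-3.1,0.75,1]]'
python3 -m pendant '[[0,0,0,0,0,0,1],[0,0,0,0,0,0,1]]'
python3 - <<'E'
from look import *
s,c=wshot('w1.png');print(s['eef_pos'],s['time'],R.from_quat(s['tool_rot']).as_matrix()[:,0])
E
```

```text
time: 1.4
eef_pos: [489.6, 269.0, 170.9]
tool_rot: [0.101, 0.995, -0.0, -0.0]
force: [0.9, 0.3, 0.4]
grip_width: 85.4
grip_force: 0.0
time: 1.65
eef_pos: [488.5, 270.7, 171.0]
tool_rot: [0.101, 0.995, 0.0, -0.0]
force: [-0.5, 0.3, 1.1]
grip_width: 85.2
grip_force: 0.0
[488.5475668  270.72500927 171.03870009] 1.65 [-9.79695524e-01  2.00489307e-01  8.47806191e-04]
```

View pics/w1.png

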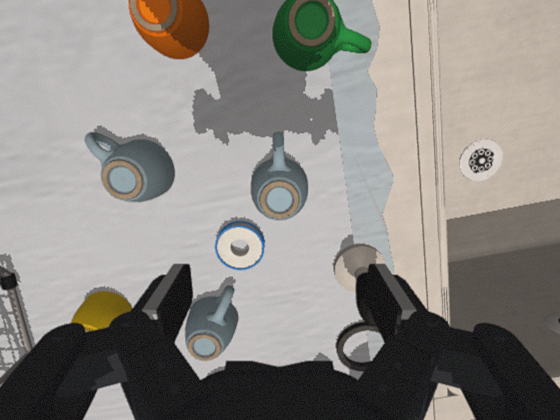

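The wrist view shows all three cups: rings at (279,199) for B, (205,345) for A and (124,180) for C. I'll measure the ring centres and the handles.

```bash
cat >> look.py <<'E'
def rings(c):   # brown ring ellipses, filled
    h=cv2.cvtColor(c['pixels'],cv2.COLOR_BGR2HSV);out=[]
    m=cv2.inRange(h,(5,40,50),(22,150,230));b=cv2.inRange(h,(85,25,30),(115,200,255))
    m=cv2.morphologyEx(m,cv2.MORPH_CLOSE,np.ones((3,3)))
    for k in cv2.findContours(m,cv2.RETR_EXTERNAL,cv2.CHAIN_APPROX_NONE)[0]:
        if len(k)<30: continue
        e=cv2.fitEllipse(cv2.convexHull(k))
        x,y=map(int,e[0])
        if not(0<=x<560 and 0<=y<420) or e[1][0]<14 or e[1][0]/e[1][1]<.6: continue
        if np.median(b[max(0,y-4):y+5,max(0,x-4):x+5])>0: out.append(e)
    return out,b
E
python3 - <<'E'
from look import *
s,c=pickle.load(open('pics/w1.pkl','rb'))
rs,b=rings(c)
t=pickle.load(open('d0.pkl','rb'))[1]['top'];tr=rings(t)[0]
print('top',[(np.round(e[0],1),np.round(e[1],1)) for e in tr])
b=cv2.morphologyEx(b,cv2.MORPH_OPEN,np.ones((3,3)))
k,l,st,ce=cv2.connectedComponentsWithStats(b|0)
hsv=cv2.cvtColor(c['pixels'],cv2.COLOR_BGR2HSV)
for e in rs:
    p=onplane(c,e[0],52,s)
    q=min(tr,key=lambda q:np.linalg.norm(onplane(t,q[0],52)-p)) if tr else None
    print(np.round(e[0],1),np.round(e[1],1),p.round(1), meet([ray(c,e[0],s),ray(t,q[0])]) if q else'')
for uv in((279,145),(100,140),(228,290),(279,199),(290,185),(60,180),(350,180)): print(uv,hsv[uv[1],uv[0]])
E
```

```text
top []
[203.8 346.8] [26.2 32.8] [634.4 158.7  52. ] 
[279.1 199.1] [37.1 38.8] [488.1 271.2  52. ] 
[121.8 179.2] [36.1 42.7] [442.1 138.7  52. ] 
(279, 145) [ 97  33 101]
(100, 140) [93 26 88]
(228, 290) [ 98  30 101]
(279, 199) [102  22 173]
(290, 185) [ 17  75 146]
(60, 180) [ 20   4 189]
(350, 180) [ 90   8 182]
```

```bash
cat >> look.py <<'E'
def handle(c,s,ax,zh=22):   # mean direction of handle pixels about the axis point, on plane zh
    h=cv2.cvtColor(c['pixels'],cv2.COLOR_BGR2HSV)
    m=cv2.morphologyEx(cv2.inRange(h,(88,20,25),(108,120,135)),cv2.MORPH_OPEN,np.ones((2,2)))
    k,l,st,ce=cv2.connectedComponentsWithStats(m)
    u=proj(c,[ax[0],ax[1],zh],s).astype(int);w=l[max(0,u[1]-20):u[1]+21,max(0,u[0]-20):u[0]+21];w=w[w>0]
    i=np.bincount(w).argmax();v=np.argwhere(l==i)[:,::-1]
    P=np.array([onplane(c,p,zh,s)[:2] for p in v])-ax[:2];r=np.linalg.norm(P,axis=1)
    H=P[(r>40)&(r<62)];d=H.mean(0);return d/np.linalg.norm(d),len(H),r.max()
E
python3 - <<'E'
from look import *
s,c=pickle.load(open('pics/w1.pkl','rb'));t=pickle.load(open('d0.pkl','rb'))[1]['top']
for e,q in zip(rings(c)[0],((230.4,170),(184.7,226.5),(236.7,244.7))):
    p=onplane(c,e[0],52,s);print(p.round(1),meet([ray(c,e[0],s),ray(t,q)])[0].round(1))
    for z in(18,22,30):print('  ',handle(c,s,p,z))
d=handle(c,s,onplane(c,rings(c)[0][1][0],52,s))[0]
p=onplane(c,rings(c)[0][1][0],52,s);d=np.append(d,0);z=np.array([0,0,-1.])
print(plan(bot.state(),R.from_matrix(np.c_[d,np.cross(z,d),z]),[p[0],p[1],70]))
E
```

```text
[634.4 158.7  52. ] [635.5 157.1  49.9]
   (array([-0.77407219,  0.63309734]), 108, np.float64(57.94306677807395))
   (array([-0.79342565,  0.60866719]), 142, np.float64(60.61832490202141))
   (array([-0.82793216,  0.56082827]), 268, np.float64(65.97937935985986))
[488.1 271.2  52. ] [489.  270.9  48.3]
   (array([nan, nan]), 0, np.float64(32.33534033571653))
   (array([nan, nan]), 0, np.float64(32.9527674907681))
   (array([nan, nan]), 0, np.float64(34.19225371196292))
[442.1 138.7  52. ] [443.3 137.1  48.8]
   (array([-0.80043312, -0.59942207]), 168, np.float64(55.74493745405654))
   (array([-0.82275237, -0.56839997]), 154, np.float64(54.09431728629748))
   (array([-0.87024255, -0.4926235 ]), 122, np.float64(50.99533097591426))look.py:47: RuntimeWarning: Mean of empty slice.
  H=P[(r>40)&(r<62)];d=H.mean(0);return d/np.linalg.norm(d),len(H),r.max()
  ret = um.true_divide(
  r = _umath_linalg.det(a, signature=signature)
Traceback (most recent call last):
  File "scipy/spatial/transform/_rotation.pyx", line 1159, in scipy.spatial.transform._rotation.Rotation.from_matrix
numpy.linalg.LinAlgError: SVD did not converge
```

B's ring and handle tip are both in column 279, so the tool is already aligned and centred. Going down to TCP z≈5 to grasp.

```bash
python3 -m pendant '[[0,0,0,0,0,3,1],[0,0,0,0,0,4,1],[0,0,0,0,0,4,1],[0,0,0,0,0,3,1],[0,0,0,0,0,1.7,1],[0,0,0,0,0,0.9,1],[0,0,0,0,0,0,0.3],[0,0,0,0,0,0,0.3],[0,0,0,0,0,0,0.3],[0,0,0,0,0,0,0.3]]' 40
python3 -m pendant '[[0,0,0,0,0,0,0.3],[0,0,0,0,0,0,0.3],[0,0,0,0,0,0,0.3]]'
```

```text
time: 2.95
eef_pos: [489.9, 270.9, 6.8]
tool_rot: [0.101, 0.995, 0.001, 0.001]
force: [-1.3, 0.1, 5.9]
grip_width: 54.8
grip_force: 43.0
time: 3.32
eef_pos: [489.9, 270.9, 6.8]
tool_rot: [0.101, 0.995, 0.001, 0.001]
force: [-1.2, -0.4, 6.3]
grip_width: 54.9
grip_force: 43.0
```

```bash
python3 -m pendant '[[0,0,0,0,0,-0.5,0.3],[0,0,0,0,0,-1,0.3],[0,0,0,0,0,-3,0.3],[0,0,0,0,0,-5,0.3],[0,0,0,0,0,-6,0.3],[0,0,0,0,0,-6,0.3],[0,0,0,0,0,-3.5,0.3],[0,0,0,-1.75,-4.65,0,0.3],[0,0,0,-1.75,-4.65,0,0.3],[0,0,0,-1.75,-4.65,0,0.3]]' && python3 -m pendant '[[0,0,0,-1.75,-4.65,0,0.3],[0,0,0,-1.75,-4.65,0,0.3],[0,0,0,-1.75,-4.65,0,0.3],[0,0,0,-1.75,-4.65,0,0.3],[0,0,0,-1.75,-4.65,0,0.3],[0,0,0,-1.75,-4.65,0,0.3],[0,0,0,0,0,0,0.3],[0,0,0,0,0,0,0.3],[0,0,0,0,0,0,0.3]]'
python3 - <<'E'
from look import *
s,c=wshot('w2.png');print(s['eef_pos'],s['force'])
cv2.imwrite('pics/w2b.png',cv2.resize(c['pixels'],(800,600),interpolation=cv2.INTER_CUBIC))
E
```

```text
time: 4.58
eef_pos: [512.4, 121.5, 256.1]
tool_rot: [0.101, 0.995, 0.0, 0.0]
force: [1.3, 0.5, -0.8]
grip_width: 54.4
grip_force: 42.5
time: 5.7
eef_pos: [559.6, -169.6, 255.5]
tool_rot: [0.1, 0.995, 0.0, 0.0]
force: [0.1, 0.4, -0.6]
grip_width: 55.1
grip_force: 42.5
[ 559.60181362 -169.55237821  255.45054548] [ 0.14420854  0.40392506 -0.55007629]
```

View pics/w2b.png

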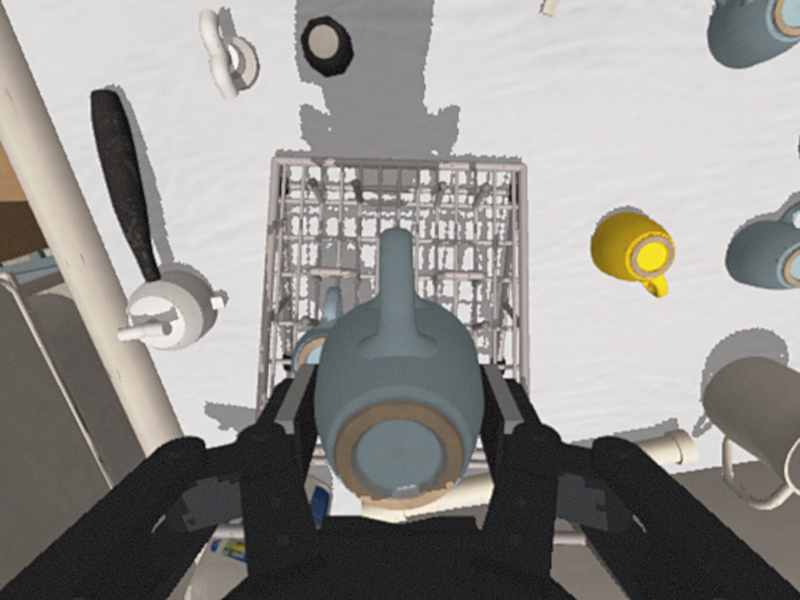

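The view shows the held cup hanging level with its handle straight along tool x. The rack's front corners are at (278,160) and (523,163) in the enlarged picture, and the lower-row tines at about (315,187), (357,190), (440,190) and (483,188). I'll move sideways for a second view and triangulate the tines.

```bash
python3 -m pendant '[[0,0,0,-1,-3,0,0.3],[0,0,0,-1,-3,0,0.3],[0,0,0,-1,-3,0,0.3],[0,0,0,0,0,0,0.3],[0,0,0,0,0,0,0.3],[0,0,0,0,0,0,0.3]]'
python3 - <<'E'
from look import *
s,c=wshot('w3.png');print(s['eef_pos'])
for n in('w2','w3'):
    s,c=pickle.load(open(f'pics/{n}.pkl','rb'));g=cv2.cvtColor(c['pixels'],cv2.COLOR_BGR2GRAY)
    m=cv2.morphologyEx((g<95).astype(np.uint8),cv2.MORPH_OPEN,cv2.getStructuringElement(2,(3,3)))
    m[300:]=0
    k,l,st,ce=cv2.connectedComponentsWithStats(m)
    print(n,[(*(ce[i].round(1)),int(st[i,4])) for i in range(1,k) if 6<st[i,4]<120 and 150<ce[i][0]<450])
s,c2=pickle.load(open('pics/w2.pkl','rb'));c3=c
a=cv2.resize(c2['pixels'][100:260,180:390],None,fx=3.8,fy=3.8,interpolation=cv2.INTER_CUBIC)[:, :798]
cv2.imwrite('pics/crop2.png',a)
E
```

```text
time: 6.5
eef_pos: [571.2, -263.6, 255.4]
tool_rot: [0.099, 0.995, 0.0, 0.0]
force: [0.6, -0.8, -1.1]
grip_width: 54.3
grip_force: 42.5
[ 571.24687509 -263.59295409  255.35165724]
w2 [(np.float64(219.1), np.float64(128.0), 24), (np.float64(250.3), np.float64(132.9), 75), (np.float64(307.0), np.float64(131.5), 8), (np.float64(198.4), np.float64(211.0), 30), (np.float64(354.8), np.float64(215.4), 34), (np.float64(294.0), np.float64(217.0), 11), (np.float64(190.0), np.float64(221.0), 17), (np.float64(219.8), np.float64(225.6), 29), (np.float64(332.2), np.float64(227.9), 14), (np.float64(298.6), np.float64(235.5), 41), (np.float64(254.9), np.float64(237.3), 27), (np.float64(200.8), np.float64(249.4), 25), (np.float64(351.5), np.float64(253.0), 8), (np.float64(201.5), np.float64(256.7), 22), (np.float64(350.5), np.float64(260.8), 13), (np.float64(310.3), np.float64(291.9), 77), (np.float64(246.4), np.float64(292.4), 68)]
w3 [(np.float64(302.7), np.float64(105.6), 86), (np.float64(271.0), np.float64(104.5), 38), (np.float64(434.2), np.float64(109.9), 84), (np.float64(384.0), np.float64(171.5), 8), (np.float64(412.4), np.float64(172.5), 15), (np.float64(423.8), np.float64(192.1), 17), (np.float64(302.2), np.float64(203.8), 71), (np.float64(330.2), np.float64(199.8), 19), (np.float64(419.7), np.float64(201.4), 49), (np.float64(438.5), np.float64(200.5), 12), (np.float64(385.8), np.float64(202.4), 14), (np.float64(410.8), np.float64(238.5), 49), (np.float64(418.0), np.float64(237.0), 11), (np.float64(330.5), np.float64(244.0), 12), (np.float64(419.3), np.float64(256.7), 10), (np.float64(390.8), np.float64(263.9), 48), (np.float64(415.5), np.float64(263.0), 14), (np.float64(437.9), np.float64(278.4), 75), (np.float64(315.4), np.float64(296.3), 19)]
```

View pics/crop2.png

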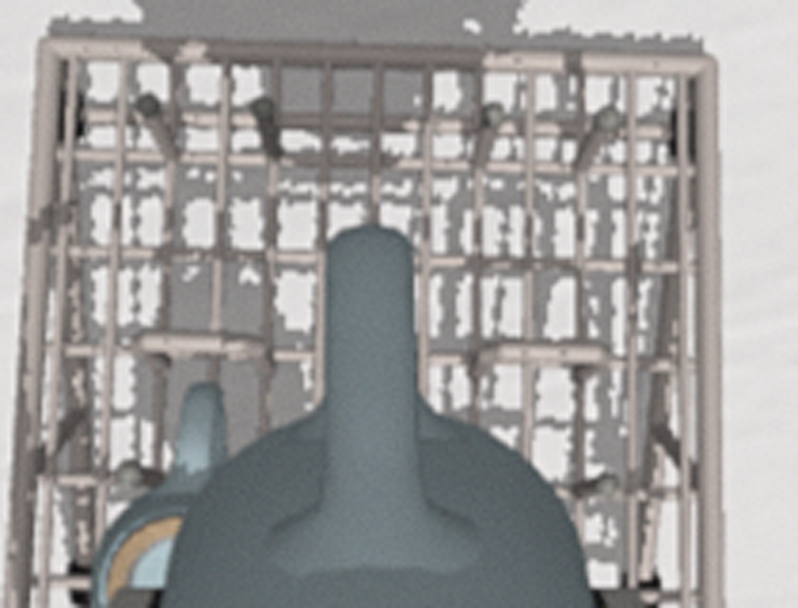

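The crop shows the lower tine tips at crop (149,105), (265,108), (492,115) and (607,120), and the upper outer tine tips at (605,485) and (130,472). The lower hoop tops run (140–262, 343) and (483–605, 353). I'll match these in the second view for height.

```bash
python3 - <<'E'
from look import *
s2,c2=pickle.load(open('pics/w2.pkl','rb'));s3,c3=pickle.load(open('pics/w3.pkl','rb'))
tips={'T1':(149,105),'T2':(265,108),'T3':(492,115),'T4':(607,120),'U4':(605,485),'U1':(130,472),'H1':(140,342),'H2':(262,345),'H3':(483,352),'H4':(605,355)}
zs={'T':70.5,'U':113.6,'H':68-16*.4226+43*.906}
print('cam',cam(c2,s2)[:3,3].round(1),cam(c3,s3)[:3,3].round(1))
P={}
for n,q in tips.items():
    uv=np.array([180+q[0]/3.8,100+q[1]/3.8]);z=zs[n[0]];p=onplane(c2,uv,z,s2);P[n]=p
    e=proj(c3,p,s3);u=uv.round().astype(int);r=5
    t=c2['pixels'][u[1]-r:u[1]+r+1,u[0]-r:u[0]+r+1]
    x0,y0=(e-[14,9]).astype(int);w=c3['pixels'][y0-r:y0+18+r,x0-r:x0+28+r]
    m=cv2.matchTemplate(w,t,cv2.TM_CCOEFF_NORMED);_,v,_,l=cv2.minMaxLoc(m);f=np.array([x0+l[0],y0+l[1]])+uv-u
    print(n,p.round(1),'pred',e.round(1),'match',f.round(1),round(v,2),'tri',*meet([ray(c2,uv,s2),ray(c3,f,s3)]))
h=lambda a:a/np.linalg.norm(a)
print('row dir',h((P['T4']-P['T1'])[:2]),h((P['U4']-P['U1'])[:2]),h((P['H4']-P['H1'])[:2]),np.linalg.norm(P['T4']-P['T1']),np.linalg.norm(P['U4']-P['U1']))
y=h((P['T4']-P['T1'])[:2]+(P['U4']-P['U1'])[:2]);x=np.array([y[1],-y[0]]);print('yaw',np.degrees(np.arctan2(x[1],x[0])))
# rack origin from groups
for g,fx,hz in((('T1','T2','T3','T4'),-82,41),(('U1','U4'),20,41),(('H1','H2','H3','H4'),-16,43)):
    m=np.mean([P[k][:2] for k in g],0);off=fx*np.cos(np.radians(25))-hz*np.sin(np.radians(25));print(g,(m-x*off).round(1))
E
```

```text
cam [ 480.6 -153.6  398.8] [ 492.2 -247.6  398.7]
T1 [ 489.7 -218.8   70.5] pred [305.6  97.2] match [305.2  96.6] 0.5 tri [ 489.38889657 -219.02086489   69.60064763] [0.3, 0.3]
T2 [ 496.8 -187.6   70.5] pred [337.  98.] match [324.7 104.4] 0.68 tri [ 500.67756522 -193.13116179   15.93894931] [1.2, 1.2]
T3 [ 511.1 -126.4   70.5] pred [398.4 100. ] match [403.5  99.3] 0.6 tri [ 510.04528754 -127.72760217   87.16908001] [0.4, 0.4]
T4 [518.8 -95.4  70.5] pred [429.4 101.4] match [425.7 104.6] 0.56 tri [521.53477511 -92.57326861  55.4940741 ] [1.0, 1.0]
U4 [ 607.9 -116.5  113.6] pred [432.5 199.3] match [427.2 200.6] 0.71 tri [ 615.10811902 -114.37545316   97.087542  ] [0.1, 0.1]
U1 [ 579.  -239.7  113.6] pred [304.  195.6] match [298.2 200.2] 0.6 tri [ 587.85385214 -246.08917598   92.3663875 ] [1.4, 1.4]
H1 [ 548.  -231.2  100.2] pred [305.9 160.5] match [296.8 162. ] 0.47 tri [ 554.24747081 -239.38483996   69.04941404] [0.8, 0.8]
H2 [ 555.3 -199.4  100.2] pred [338.9 161.4] match [341.9 154.8] 0.55 tri [ 549.24310123 -197.54920147  114.39583322] [2.5, 2.5]
H3 [ 569.  -141.6  100.2] pred [398.7 163.4] match [387.1 170.6] 0.74 tri [ 584.43514029 -139.63019844   55.06290376] [1.9, 1.9]
H4 [ 576.4 -109.6  100.2] pred [431.7 164.2] match [429.2 163.4] 0.66 tri [ 577.75464997 -108.72731771   93.48490389] [0.8, 0.8]
row dir [0.22969645 0.97326232] [0.22783737 0.9736992 ] [0.2272065 0.9738466] 126.836072565141 126.50018021086166
yaw -13.224564206320451
('T1', 'T2', 'T3', 'T4') [ 593.3 -178. ]
('U1', 'U4') [ 592.7 -177.9]
('H1', 'H2', 'H3', 'H4') [ 594.  -177.9]
```

Rack origin comes out as (593.3, -178) with yaw -13.2°, and the three feature groups agree within 1 mm. Next: the held cup's offset from the camera, then the hover over the upper-left place.

```bash
cat >> look.py <<'E'
O=np.array([593.3,-178.,68.]);YAW=np.radians(-13.2);S=np.radians(25)
hh=np.array([np.cos(YAW),np.sin(YAW),0]);ez=np.array([0,0,1.])
UP=np.cos(S)*hh+np.sin(S)*ez;LE=np.array([-hh[1],hh[0],0]);NO=np.cross(UP,LE)
RP=R.from_matrix(np.c_[-UP,np.cross(-NO,-UP),-NO])
PL={'UL':(51,48),'LL':(-51,48),'LR':(-51,-48),'UR':(51,-48)}
def heldring(c,tz):   # held cup's foot-ring centre in tool x,y; tz = tool z of the foot plane
    h=cv2.cvtColor(c['pixels'],cv2.COLOR_BGR2HSV);m=cv2.inRange(h,(5,40,40),(22,170,230))
    m[:250]=0;m[:,:215]=0;m[:,345:]=0
    k=max(cv2.findContours(cv2.morphologyEx(m,cv2.MORPH_CLOSE,np.ones((5,5))),0,1)[0],key=cv2.contourArea)
    T=c['T_tool_cam'];f=K(c)
    def tp(uv):
        d=T[:3,:3]@np.array([(uv[0]-c['cx'])/f,(uv[1]-c['cy'])/f,1]);o=T[:3,3];return (o+d*(tz-o[2])/d[2])[:2]
    q=np.array([tp(p) for p in cv2.convexHull(k)[:,0].astype(float)],np.float32)
    return cv2.minEnclosingCircle(q),np.array(cv2.fitEllipse(q)[0]),q.min(0),q.max(0)
def target(place,cx,mz,hgt,dx=0,dy=0): # TCP so that the held mouth centre (tool (cx,0,mz)) is hgt above the place
    u,v=PL[place];return O+UP*(u+dx)+LE*(v+dy)+NO*hgt-RP.apply([cx,0,mz])
E
python3 - <<'E'
from look import *
s,c=pickle.load(open('pics/w2.pkl','rb'));print(heldring(c,6.8-52))
s,c=pickle.load(open('pics/w3.pkl','rb'));print(heldring(c,6.8-52))
s=bot.state()
for cx in(0,1.8): print(target('UL',cx,6.8,0),plan(s,RP,target('UL',cx,6.8,75)))
print(RP.as_matrix().round(2))
E
```

```text
(((-1.4663805961608887, 5.314075469970703), 23.529953002929688), array([-3.56758499,  4.31510544]), array([-21.360054, -17.345636], dtype=float32), array([18.855276, 26.360365], dtype=float32))
(((0.11438693106174469, 3.996800661087036), 21.681825637817383), array([-2.06577444,  3.76345158]), array([-21.362417, -17.323729], dtype=float32), array([18.855202, 25.408075], dtype=float32))
[ 646.46343583 -141.16674174   95.7164243 ] (array([  0.43, -24.99,   1.73]), array([ 2.65, 13.66,  8.89]))
[ 648.05168769 -141.53926285   96.47713717] (array([  0.43, -24.99,   1.73]), array([ 2.47, 13.66,  8.89]))
[[-0.88  0.23  0.41]
 [ 0.21  0.97 -0.1 ]
 [-0.42  0.   -0.91]]
```

```bash
python3 -m pendant '[[0,0,0,3,0,0,0.3],[0.14,-8.33,0.58,0,0,0,0.3],[0.14,-8.33,0.58,0,0,0,0.3],[0.14,-8.33,0.58,0,0,0,0.3],[0,0,0,0,3.4,2.5,0.3],[0,0,0,0,3.4,2.5,0.3],[0,0,0,0,3.4,2.5,0.3],[0,0,0,-0.2,3.4,2.5,0.3],[0,0,0,0,0,0,0.3],[0,0,0,0,0,0,0.3]]'
python3 - <<'E'
from look import *
s,c=wshot('w4.png');print(s['eef_pos'],s['force'],plan(s,RP,target('UL',1.5,6.8,75)))
cv2.imwrite('pics/w4b.png',cv2.resize(c['pixels'][60:300,120:440],None,fx=2.5,fy=2.5,interpolation=cv2.INTER_CUBIC))
E
```

```text
time: 7.8
eef_pos: [615.5, -137.1, 165.6]
tool_rot: [0.113, 0.97, -0.025, 0.215]
force: [-0.1, -0.7, -1.3]
grip_width: 54.7
grip_force: 42.6
[ 615.46165114 -137.12853805  165.64303027] [-0.13527224 -0.68281613 -1.31261538] (array([-0.08, -0.01, -0.07]), array([-0.01,  0.31,  0.15]))
```

View pics/w4b.png

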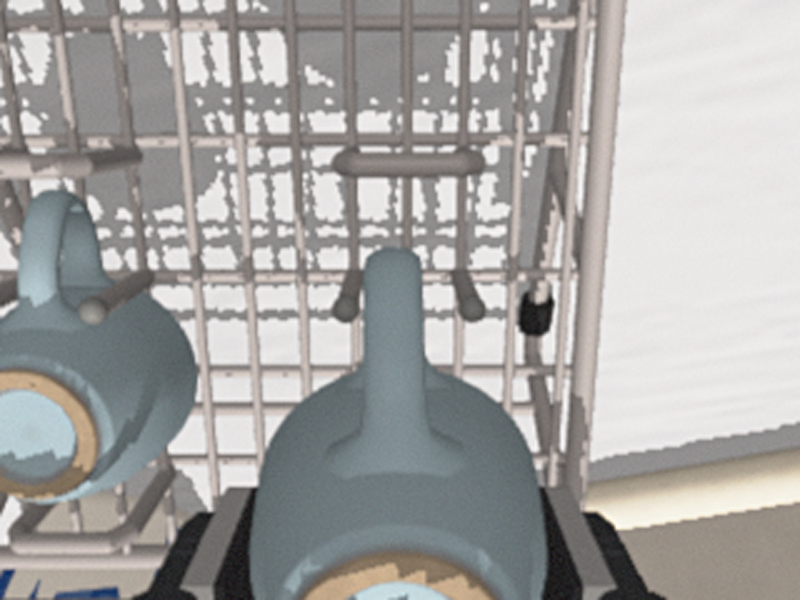

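The upper-left tine tips are at crop (345,308) and (471,308), with the handle between them. The tines sit about 3 mm to the left and about 1.3 mm more downhill than commanded, so I'll correct that and go down partway.

```bash
python3 -m pendant '[[0,0,0,0.12,0.29,0,0.3],[0,0,0,0,0,0,0.3],[0,0,0,0,0,1.5,0.3],[0,0,0,0,0,2,0.3],[0,0,0,0,0,1.5,0.3],[0,0,0,0,0,1,0.3],[0,0,0,0,0,0.5,0.3],[0,0,0,0,0,0,0.3],[0,0,0,0,0,0,0.3]]'
python3 - <<'E'
from look import *
s=bot.state();print(s['eef_pos'],s['force'],RP.inv().apply(s['force']),plan(s,RP,target('UL',1.5,6.8,0)))
s,c=wshot('w5.png')
E
```

```text
time: 8.98
eef_pos: [642.1, -140.7, 106.6]
tool_rot: [0.113, 0.97, -0.025, 0.215]
force: [-0.1, 0.2, -0.5]
grip_width: 54.7
grip_force: 42.6
[ 642.13118548 -140.67668113  106.59670716] [-0.11181072  0.2282429  -0.48655719] [0.35152177 0.1966804  0.37293916] (array([-0.08,  0.04, -0.12]), array([-0.08,  0.05,  1.17]))
```

No contact at about 12 mm above the floor. Going down gently now.

```bash
python3 -m pendant '[[0,0,0,0,0,0.3,0.3],[0,0,0,0,0,0.3,0.3],[0,0,0,0,0,0.1,0.3],[0,0,0,0,0,0,0.3]]' ; for i in 1 ; do python3 -m pendant '[[0,0,0,0,0,0.1,0.3],[0,0,0,0,0,0.1,0.3],[0,0,0,0,0,0,0.3]]'; python3 -m pendant '[[0,0,0,0,0,0.1,0.3],[0,0,0,0,0,0,0.3]]'; done
```

```text
time: 9.52
eef_pos: [644.7, -141.3, 99.5]
tool_rot: [0.113, 0.97, -0.025, 0.215]
force: [-0.2, 0.9, -1.4]
grip_width: 54.0
grip_force: 42.6
time: 9.9
eef_pos: [645.5, -141.5, 97.7]
tool_rot: [0.113, 0.97, -0.025, 0.215]
force: [-1.1, 0.8, -0.7]
grip_width: 54.4
grip_force: 42.6
time: 10.15
eef_pos: [646.0, -141.6, 96.8]
tool_rot: [0.113, 0.97, -0.025, 0.215]
force: [0.4, 0.1, -1.3]
grip_width: 54.3
grip_force: 42.6
```

```bash
for i in 1 2 3; do python3 -m pendant '[[0,0,0,0,0,0.07,0.3],[0,0,0,0,0,0,0.3]]'| grep -E 'force|eef'; done
```

```text
eef_pos: [646.3, -141.6, 96.2]
force: [-0.4, 0.5, -0.9]
grip_force: 42.6
eef_pos: [646.4, -141.7, 96.1]
force: [-6.6, 0.5, 6.1]
grip_force: 43.7
eef_pos: [646.4, -141.7, 96.0]
force: [-12.4, 2.3, 13.2]
grip_force: 45.0
```

Contact at about the predicted height, with 17 N on the floor. I'll ease off slightly, release and retreat.

```bash
python3 -m pendant '[[0,0,0,0,0,-0.05,0.3],[0,0,0,0,0,0,0.3],[0,0,0,0,0,0,0.68],[0,0,0,0,0,0,0.76],[0,0,0,0,0,0,0.82],[0,0,0,0,0,0,0.82]]'; python3 -m pendant '[[0,0,0,0,0,-0.5,0.82],[0,0,0,0,0,-1,0.82],[0,0,0,0,0,-2,0.82],[0,0,0,0,0,-4,0.82],[0,0,0,0,0,-5,0.82],[0,0,0,0,0,0,0.82],[0,0,0,0,0,0,0.82]]'
python3 - <<'E'
from look import *
s,c=wshot('w6.png');print(s['eef_pos'])
cv2.imwrite('pics/w6b.png',cv2.resize(c['pixels'],(800,600),interpolation=cv2.INTER_CUBIC))
print([(np.round(e[0],1),np.round(e[1],1)) for e in rings(c)[0]])
E
```

```text
time: 11.65
eef_pos: [646.7, -141.7, 95.4]
tool_rot: [0.113, 0.97, -0.025, 0.215]
force: [-0.6, 0.1, -0.2]
grip_width: 70.3
grip_force: 0.0
time: 12.52
eef_pos: [595.1, -129.3, 209.2]
tool_rot: [0.113, 0.97, -0.025, 0.215]
force: [0.4, -0.5, 0.2]
grip_width: 69.8
grip_force: 0.0
[ 595.14548395 -129.28985273  209.20909039]
[(array([278.3, 211.4]), array([42.1, 45.2])), (array([155.6, 209.8]), array([40.7, 47. ]))]
```

View pics/w6b.png

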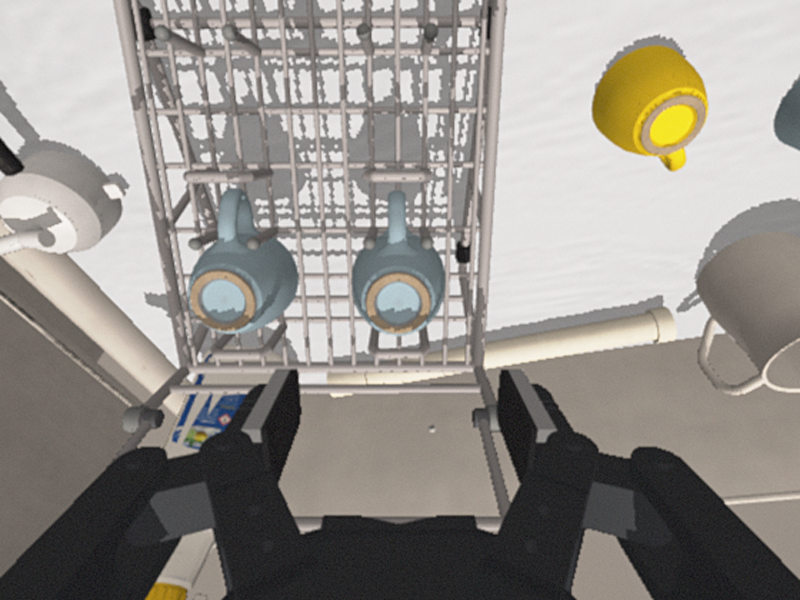

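The cup stands flat in its place, ring at (398,300), looking the same as the loaded one. Next is cup A, at (634,159). I'll leave sideways before untilting because the raised frame leans towards the robot.

```bash
cat >> look.py <<'E'
def down(d):
    d=np.append(np.array(d)[:2],0);d/=np.linalg.norm(d);z=np.array([0,0,-1.]);return R.from_matrix(np.c_[d,np.cross(z,d),z])
E
python3 - <<'E'
from look import *
a=np.array([646.4,-141.7,96.1])-target('UL',1.5,6.8,0);print('corr u,v,n',a@UP,a@LE,a@NO)
s=bot.state();s=dict(s);s['eef_pos']=s['eef_pos']+RP.apply([0,200,0]);print(s['eef_pos'])
rv,sh=plan(s,down([-.785,.62]),[634.4,158.7,170]);print(rv,np.linalg.norm(rv),sh)
E
```

```text
corr u,v,n -1.2835061944677817 -0.5336546228284476 0.3222762374782959
[640.54946314  65.41776971 208.20489061]
[ 5.4  24.55 24.58] 35.15734489406161 [6.26 6.94 3.82]
```

```bash
python3 -m pendant '[[0,0,0,0,5,0,1],[0,0,0,0,5,0,1],[0,0,0,0,5,0,1],[0,0,0,0,5,0,1],[1.35,6.14,6.15,0,0,0,1],[1.35,6.14,6.15,0,0,0,1],[1.35,6.14,6.15,0,0,0,1],[1.35,6.14,6.15,0,0,0,1],[0,0,0,3.13,3.47,1.91,1],[0,0,0,3.13,3.47,1.91,1]]' && python3 -m pendant '[[0,0,0,0,0,0,1],[0,0,0,0,0,0,1],[0,0,0,0,0,0,1]]'
python3 - <<'E'
from look import *
s,c=wshot('w7.png');print(s['eef_pos'],R.from_quat(s['tool_rot']).as_matrix()[:,0].round(3))
for e in rings(c)[0]:
    p=onplane(c,e[0],52,s);print(np.round(e[0],1),np.round(e[1],1),p.round(1))
    try:
        d=handle(c,s,p,18);print(d)
        if np.linalg.norm(p-[634,159,52])<10: print(plan(s,down(d[0]),[p[0],p[1],6]))
    except Exception as x: print(x)
E
```

```text
time: 13.82
eef_pos: [635.5, 158.1, 167.8]
tool_rot: [0.33, 0.944, -0.001, -0.001]
force: [1.1, 0.9, -0.4]
grip_width: 85.4
grip_force: 0.0
time: 14.2
eef_pos: [635.9, 156.5, 170.4]
tool_rot: [0.329, 0.944, -0.0, 0.001]
force: [-0.5, -0.2, 0.6]
grip_width: 85.1
grip_force: 0.0
[635.85135353 156.49867096 170.38735399] [-0.783  0.622 -0.001]
[279.9 197.3] [37.3 38.9] [634.8 158.8  52. ]
(array([-0.76302643,  0.64636729]), 159, np.float64(55.504709678974194))
(array([-0.02,  0.07,  1.8 ]), array([ 0.23,  0.11, 16.44]))
[101.3  22.7] [44.5 55.4] [442.6 138.7  52. ]
(array([nan, nan]), 0, np.float64(36.50679971892597))look.py:47: RuntimeWarning: Mean of empty slice.
  H=P[(r>40)&(r<62)];d=H.mean(0);return d/np.linalg.norm(d),len(H),r.max()
  ret = um.true_divide(
```

```bash
python3 -m pendant '[[0,0,1.8,0.25,0.1,3,1],[0,0,0,0,0,4,1],[0,0,0,0,0,4,1],[0,0,0,0,0,3,1],[0,0,0,0,0,1.6,1],[0,0,0,0,0,0.8,1],[0,0,0,0,0,0,0.3],[0,0,0,0,0,0,0.3],[0,0,0,0,0,0,0.3],[0,0,0,0,0,0,0.3]]' 40
python3 -m pendant '[[0,0,0,0,0,0,0.3],[0,0,0,0,0,0,0.3]]'
python3 - <<'E'
from look import *
s=bot.state();Rm=R.from_quat(s['tool_rot']);print('cx',Rm.inv().apply(np.array([634.8,158.8,6])-s['eef_pos']))
s=dict(s);s['eef_pos']=s['eef_pos']+[0,0,180]
O0=O.copy();t=target('LL',0.5,6.8,100,-1.2,-.5)
print(s['eef_pos'],t,'turn+shift',plan(s,RP,t))
E
```

```text
time: 15.5
eef_pos: [635.4, 161.0, 8.3]
tool_rot: [0.343, 0.939, 0.001, 0.002]
force: [-0.2, -0.1, 6.3]
grip_width: 54.2
grip_force: 43.1
time: 15.75
eef_pos: [635.4, 160.9, 8.3]
tool_rot: [0.343, 0.939, 0.001, 0.002]
force: [-0.4, -0.5, 6.6]
grip_width: 54.4
grip_force: 43.1
cx [-0.88859451 -2.04482921  2.27057732]
[635.43037351 160.93445145 188.27446572] [ 514.58544616 -110.74860757  142.94430752] turn+shift (array([ -5.74, -24.37, -26.52]), array([  6.96, -29.21,   1.76]))
```

```bash
python3 -m pendant '[[0,0,0,0,0,-0.5,0.3],[0,0,0,0,0,-1.5,0.3],[0,0,0,0,0,-4,0.3],[0,0,0,0,0,-6,0.3],[0,0,0,0,0,-6,0.3],[-1.44,-6.09,-6.63,0,0,0,0.3],[-1.44,-6.09,-6.63,0,0,0,0.3],[-1.44,-6.09,-6.63,0,0,0,0.3],[-1.44,-6.09,-6.63,0,0,0,0.3],[0,0,0,1,-4.17,0.25,0.3]]' && python3 -m pendant '[[0,0,0,1,-4.17,0.25,0.3],[0,0,0,1,-4.17,0.25,0.3],[0,0,0,1,-4.17,0.25,0.3],[0,0,0,1,-4.17,0.25,0.3],[0,0,0,1,-4.17,0.25,0.3],[0,0,0,1,-4.17,0.25,0.3],[0,0,0,0,0,0,0.3],[0,0,0,0,0,0,0.3]]'
python3 - <<'E'
from look import *
s=bot.state();print(plan(s,RP,target('LL',-0.5,8.3,72,-1.2,-.5)))
E
```

```text
time: 17.0
eef_pos: [615.5, 126.1, 180.6]
tool_rot: [0.108, 0.97, -0.024, 0.215]
force: [1.6, -0.5, -1.1]
grip_width: 54.0
grip_force: 42.6
time: 18.0
eef_pos: [513.0, -110.5, 142.3]
tool_rot: [0.112, 0.97, -0.025, 0.214]
force: [-0.3, 0.8, -2.0]
grip_width: 54.3
grip_force: 42.6
(array([-0.02, -0.1 , -0.02]), array([-0.07,  0.01,  2.66]))
```

```bash
python3 -m pendant '[[0,0,0,-0.05,0,1.2,0.3],[0,0,0,0,0,1.2,0.3],[0,0,0,0,0,0,0.3],[0,0,0,0,0,0,0.3]]' >/dev/null
cat >> look.py <<'E'
def cmp4(c,name='w4'):
    a=pickle.load(open(f'pics/{name}.pkl','rb'))[1]['pixels'];b=c['pixels']
    for n,(u,v),(rx,ry) in(('tineL',(258,183),(7,8)),('tineR',(308.4,183.2),(7,8)),('handle',(277,160),(9,5)),('ring',(279,284),(26,5)),('padL',(215,275),(12,12))):
        u,v=int(u),int(v);t=a[v-ry:v+ry+1,u-rx:u+rx+1];w=b[v-ry-14:v+ry+15,u-rx-14:u+rx+15]
        m=cv2.matchTemplate(w,t,cv2.TM_CCOEFF_NORMED);_,q,_,l=cv2.minMaxLoc(m);print(n,'du,dv',l[0]-14,l[1]-14,round(q,2))
E
python3 - <<'E'
from look import *
s4,c4=pickle.load(open('pics/w4.pkl','rb'))
print('w4 TCP over contact',RP.inv().apply(s4['eef_pos']-np.array([646.4,-141.7,96.1])))
s,c=wshot('w8.png');print(s['eef_pos'],plan(s,RP,target('LL',-.5,8.3,0,-1.2,-.5)))
cmp4(c)
E
```

```text
w4 TCP over contact [ -1.14523457  -2.61411997 -76.19821237]
[ 522.85140244 -113.06152286  119.49668477] (array([-0.09, -0.21,  0.06]), array([-0.11,  0.04,  7.36]))
tineL du,dv -4 7 0.88
tineR du,dv -4 7 0.84
handle du,dv -1 5 0.57
ring du,dv 1 3 0.77
padL du,dv 1 0 0.95
```

Camera and plan agree: shift x by -0.8 mm and y by +0.2 mm, with 73.6 mm to the floor.

```bash
python3 -m pendant '[[0,0,0,-0.08,0.02,0,0.3],[0,0,0,0,0,1.5,0.3],[0,0,0,0,0,2,0.3],[0,0,0,0,0,1.5,0.3],[0,0,0,0,0,1,0.3],[0,0,0,0,0,0.5,0.3],[0,0,0,0,0,0.2,0.3],[0,0,0,0,0,0.1,0.3],[0,0,0,0,0,0,0.3]]';  for i in 1 2 ; do python3 -m pendant '[[0,0,0,0,0,0.1,0.3],[0,0,0,0,0,0.08,0.3],[0,0,0,0,0,0,0.3]]'| grep -E 'force|eef'; done
python3 - <<'E'
from look import *
s=bot.state();print(RP.inv().apply(s['force']),plan(s,RP,target('LL',-.85,8.3,0,-1.2,-.5)))
E
```

```text
time: 19.68
eef_pos: [551.6, -119.6, 58.8]
tool_rot: [0.112, 0.97, -0.025, 0.214]
force: [0.3, 0.5, -1.1]
grip_width: 54.6
grip_force: 42.6
eef_pos: [552.2, -119.8, 56.8]
force: [-0.4, -0.4, -1.7]
grip_force: 42.6
eef_pos: [552.9, -120.0, 55.2]
force: [0.9, 0.9, -0.8]
grip_force: 42.6
[-0.25136332  1.12275878  0.95583456] (array([-0.06, -0.16,  0.03]), array([0.  , 0.03, 0.23]))
```

```bash
for i in 1 2 3; do python3 -m pendant '[[0,0,0,0,0,0.08,0.3],[0,0,0,0,0,0,0.3]]'| grep -E 'force|eef'; done
```

```text
eef_pos: [553.3, -120.1, 54.5]
force: [0.1, -1.0, -0.2]
grip_force: 42.6
eef_pos: [553.6, -120.2, 53.7]
force: [-0.1, 0.1, -0.9]
grip_force: 42.6
eef_pos: [553.9, -120.3, 53.3]
force: [-5.4, 0.7, 5.3]
grip_force: 43.7
```

```bash
python3 -m pendant '[[0,0,0,0,0,0.05,0.3],[0,0,0,0,0,-0.04,0.3],[0,0,0,0,0,0,0.68],[0,0,0,0,0,0,0.76],[0,0,0,0,0,0,0.82],[0,0,0,0,0,0,0.82]]'; python3 -m pendant '[[0,0,0,0,0,-0.5,0.82],[0,0,0,0,0,-1,0.82],[0,0,0,0,0,-2,0.82],[0,0,0,0,0,-4,0.82],[0,0,0,0,0,-5,0.82],[0,0,0,0,0,0,0.82],[0,0,0,0,0,0,0.82]]' | grep eef
python3 - <<'E'
from look import *
s,c=wshot('w9.png');print([(np.round(e[0],1),np.round(e[1],1)) for e in rings(c)[0]])
for e,p in((0,'LL'),(0,'UL'),(0,'UR')): print(p,proj(c,O+UP*(PL[p][0]-1.2)+LE*PL[p][1]+NO*52,s).round(1))
rv,sh=plan(s,down([-.80,-.60]),[442.6,138.7,170]);print(rv,np.linalg.norm(rv),sh)
E
```

```text
time: 21.92
eef_pos: [554.0, -120.3, 53.0]
tool_rot: [0.112, 0.97, -0.025, 0.214]
force: [-0.5, -0.1, 0.3]
grip_width: 69.7
grip_force: 0.0
eef_pos: [502.8, -108.0, 166.8]
[(array([275.1, 321.8]), array([33.4, 48.2])), (array([278.2, 213.4]), array([41.9, 44.6]))]
LL [279.2 213.8]
UL [279.2 321.5]
UR [171.6 321.6]
[-10.87  23.29 -49.25] 55.5530692221411 [-9.98 23.35 -0.32]
```

The lower-left cup's foot is within 1 px of the prediction. On to cup C.

```bash
python3 -m pendant '[[-1.81,3.88,-8.21,0,0,0,1],[-1.81,3.88,-8.21,0,0,0,1],[-1.81,3.88,-8.21,0,0,0,1],[-1.81,3.88,-8.21,0,0,0,1],[-1.81,3.88,-8.21,0,0,0,1],[-1.81,3.88,-8.21,0,0,0,1],[0,0,0,-2,4.67,0,1],[0,0,0,-2,4.67,0,1],[0,0,0,-2,4.67,0,1],[0,0,0,-2,4.67,0,1]]' | grep eef && python3 -m pendant '[[0,0,0,-2,4.67,0,1],[0,0,0,0,0,0,1],[0,0,0,0,0,0,1],[0,0,0,0,0,0,1]]'
python3 - <<'E' 2>&1 | grep -v arn
from look import *
s,c=wshot('w10.png');print(s['q'].round(2),R.from_quat(s['tool_rot']).as_matrix()[:,0].round(3))
for e in rings(c)[0]:
    p=onplane(c,e[0],52,s);print(np.round(e[0],1),np.round(e[1],1),p.round(1))
    if np.linalg.norm(p-[442,139,52])<12:
        for z in(14,18,22):
            d=handle(c,s,p,z);print(d)
        print(plan(s,down(handle(c,s,p,18)[0]),[p[0],p[1],6]))
E
```

```text
eef_pos: [453.9, 90.4, 164.8]
time: 24.6
eef_pos: [443.1, 137.1, 165.7]
tool_rot: [-0.315, 0.949, -0.001, -0.001]
force: [-0.1, 0.0, -0.5]
grip_width: 85.7
grip_force: 0.0
[-0.9   0.08  0.57  1.91 -0.04  1.17  1.89] [-0.802 -0.598  0.003]
[280.  201.1] [37.7 39.5] [442.1 137.8  52. ]
(array([-0.78414855, -0.62057316]), 145, np.float64(55.06630185100835))
(array([-0.7851089 , -0.61935774]), 152, np.float64(55.398875609439806))
(array([-0.78614034, -0.61804803]), 161, np.float64(55.73151654988722))
(array([-0.04, -0.16, -1.55]), array([ 0.03,  0.11, 15.97]))
```

```bash
python3 -m pendant '[[0,0,-1.5,0.05,0.1,3,1],[0,0,0,0,0,4,1],[0,0,0,0,0,4,1],[0,0,0,0,0,3,1],[0,0,0,0,0,1.2,1],[0,0,0,0,0,0.6,1],[0,0,0,0,0,0,0.3],[0,0,0,0,0,0,0.3],[0,0,0,0,0,0,0.3],[0,0,0,0,0,0,0.3]]' 40
python3 -m pendant '[[0,0,0,0,0,0,0.3],[0,0,0,0,0,0,0.3]]'
python3 - <<'E'
from look import *
s=bot.state();Rm=R.from_quat(s['tool_rot']);cx=Rm.inv().apply(np.array([442.1,137.8,6])-s['eef_pos']);mz=s['eef_pos'][2];print('cx',cx,mz)
s=dict(s);s['eef_pos']=s['eef_pos']+[0,0,160]
rv,sh=plan(s,RP,target('LR',cx[0],mz,100,-1.2,-.5));print(s['eef_pos'],rv,np.linalg.norm(rv),sh)
E
```

```text
time: 25.9
eef_pos: [442.4, 139.3, 9.7]
tool_rot: [-0.329, 0.945, 0.0, 0.0]
force: [-2.8, -1.0, 7.7]
grip_width: 54.1
grip_force: 41.1
time: 26.15
eef_pos: [442.5, 139.3, 9.7]
tool_rot: [-0.329, 0.944, 0.0, 0.0]
force: [-3.3, -1.4, 7.9]
grip_width: 54.3
grip_force: 41.1
cx [ 1.22492051 -0.91513229  3.67741003] 9.678100521233551
[442.49039236 139.27662191 169.67810052] [ 11.25 -23.24  50.71] 56.90486973888966 [-10.48 -32.3    7.51]
```

```bash
python3 -m pendant '[[0,0,0,0,0,-0.5,0.3],[0,0,0,0,0,-1.5,0.3],[0,0,0,0,0,-4,0.3],[0,0,0,0,0,-5,0.3],[0,0,0,0,0,-5,0.3],[1.87,-3.87,8.45,0,0,0,0.3],[1.87,-3.87,8.45,0,0,0,0.3],[1.87,-3.87,8.45,0,0,0,0.3],[1.87,-3.87,8.45,0,0,0,0.3],[1.87,-3.87,8.45,0,0,0,0.3]]' |grep eef && python3 -m pendant '[[1.87,-3.87,8.45,0,0,0,0.3],[0,0,0,-1.31,-4.04,0.4,0.3],[0,0,0,-1.31,-4.04,0.4,0.3],[0,0,0,-1.31,-4.04,0.4,0.3],[0,0,0,-1.31,-4.04,0.4,0.3],[0,0,0,-1.31,-4.04,0.4,0.3],[0,0,0,-1.31,-4.04,0.4,0.3],[0,0,0,-1.31,-4.04,0.4,0.3],[0,0,0,-1.31,-4.04,0.4,0.3],[0,0,0,0,0,0,0.3]]'
python3 - <<'E'
from look import *
s=bot.state();print(plan(s,RP,target('LR',1.2,9.7,73,-1.2,-.5)))
E
```

```text
eef_pos: [442.0, 138.9, 169.5]
time: 28.65
eef_pos: [473.3, -189.6, 184.4]
tool_rot: [0.113, 0.97, -0.026, 0.213]
force: [0.3, 0.2, -2.4]
grip_width: 53.9
grip_force: 42.6
(array([-0.14, -0.18, -0.1 ]), array([-0.33, -0.98,  7.11]))
```

```bash
python3 -m pendant '[[0,-0.18,0,-0.3,-1,2.4,0.3],[0,0,0,0,0,2.4,0.3],[0,0,0,0,0,2.3,0.3],[0,0,0,0,0,0,0.3],[0,0,0,0,0,0,0.3]]' |grep eef
python3 - <<'E'
from look import *
s,c=wshot('w11.png');print(plan(s,RP,target('LR',1.2,9.7,0,-1.2,-.5)))
s4=pickle.load(open('pics/w8.pkl','rb'))[0]
cmp4(c);print('vs w8')
cmp4(c,'w8')
E
```

```text
eef_pos: [503.1, -202.7, 120.7]
(array([ 0.01, -0.07,  0.24]), array([-0.12, -0.39,  7.28]))
tineL du,dv -10 5 0.9
tineR du,dv -10 5 0.84
handle du,dv -9 -5 0.54
ring du,dv 1 -5 0.8
padL du,dv 1 -1 0.97
vs w8
tineL du,dv -6 -2 0.89
tineR du,dv -6 -2 0.88
handle du,dv -7 -2 0.65
ring du,dv 0 -8 0.9
padL du,dv 0 0 0.97
```

```bash
python3 - <<'E'
from look import *
for n in('w4','w8','w11'):
    s,c=pickle.load(open(f'pics/{n}.pkl','rb'));h=cv2.cvtColor(c['pixels'],cv2.COLOR_BGR2HSV);m=cv2.inRange(h,(88,20,25),(108,140,150))
    o=[]
    for r in range(156,206,4):
        x=np.where(m[r,255:305])[0]+255;o.append((r,len(x),x.mean().round(1) if len(x) else None))
    print(n,o)
E
```

```text
w4 [(156, 0, None), (160, 13, np.float64(277.0)), (164, 21, np.float64(277.0)), (168, 22, np.float64(276.5)), (172, 23, np.float64(276.0)), (176, 23, np.float64(277.0)), (180, 23, np.float64(277.0)), (184, 23, np.float64(277.0)), (188, 23, np.float64(277.0)), (192, 23, np.float64(277.0)), (196, 23, np.float64(277.0)), (200, 24, np.float64(277.5)), (204, 25, np.float64(278.0))]
w8 [(156, 0, None), (160, 0, None), (164, 0, None), (168, 20, np.float64(276.5)), (172, 21, np.float64(276.1)), (176, 22, np.float64(276.5)), (180, 22, np.float64(276.5)), (184, 22, np.float64(276.5)), (188, 22, np.float64(276.5)), (192, 24, np.float64(276.5)), (196, 23, np.float64(277.0)), (200, 23, np.float64(277.0)), (204, 24, np.float64(276.5))]
w11 [(156, 0, None), (160, 15, np.float64(278.0)), (164, 21, np.float64(277.0)), (168, 23, np.float64(277.0)), (172, 23, np.float64(277.0)), (176, 22, np.float64(277.5)), (180, 22, np.float64(277.5)), (184, 24, np.float64(277.5)), (188, 23, np.float64(277.0)), (192, 23, np.float64(277.0)), (196, 22, np.float64(277.5)), (200, 24, np.float64(277.5)), (204, 27, np.float64(278.0))]
```

The handle is straight. Correction is x -1.5 mm and y -3.8 mm, then down.

```bash
python3 -m pendant '[[0,0,0,-0.15,-0.38,0,0.3],[0,0,0,0,0,0,0.3],[0,0,0,0,0,1.5,0.3],[0,0,0,0,0,2,0.3],[0,0,0,0,0,1.5,0.3],[0,0,0,0,0,1,0.3],[0,0,0,0,0,0.4,0.3],[0,0,0,0,0,0.2,0.3],[0,0,0,0,0,0.1,0.3],[0,0,0,0,0,0,0.3]]';  for i in 1 2 ; do python3 -m pendant '[[0,0,0,0,0,0.08,0.3],[0,0,0,0,0,0.08,0.3],[0,0,0,0,0,0,0.3]]'| grep -E 'force|eef'; done
python3 - <<'E'
from look import *
s=bot.state();print(RP.inv().apply(s['force']),plan(s,RP,target('LR',1.3,9.7,0,-1.2,-.5)))
E
```

```text
time: 30.58
eef_pos: [531.0, -213.6, 60.0]
tool_rot: [0.11, 0.97, -0.025, 0.214]
force: [-0.1, 0.3, -0.5]
grip_width: 54.4
grip_force: 42.6
eef_pos: [531.6, -213.7, 58.2]
force: [-0.8, -0.1, -0.4]
grip_force: 42.6
eef_pos: [532.2, -213.9, 56.7]
force: [-0.3, -0.2, -0.2]
grip_force: 42.6
[ 0.2741559  -0.2666224   0.04507144] (array([-0.02, -0.11,  0.22]), array([-0.04,  0.04,  0.17]))
```

```bash
for i in 1 2 3; do python3 -m pendant '[[0,0,0,0,0,0.08,0.3],[0,0,0,0,0,0,0.3]]'| grep -E 'force|eef'; done
```

```text
eef_pos: [532.6, -214.0, 55.9]
force: [0.4, -0.5, -1.3]
grip_force: 42.6
eef_pos: [532.9, -214.1, 55.3]
force: [-0.8, -0.9, 0.3]
grip_force: 42.7
eef_pos: [533.0, -214.1, 55.2]
force: [-10.2, 4.7, 14.9]
grip_force: 45.0
```

The last cup has touched the floor. I'll release and retreat, then measure the sleeve from the first pictures.

```bash
python3 -m pendant '[[0,0,0,0,0,-0.05,0.3],[0,0,0,0,0,0,0.3],[0,0,0,0,0,0,0.68],[0,0,0,0,0,0,0.76],[0,0,0,0,0,0,0.82],[0,0,0,0,0,0,0.82]]' | grep force; python3 -m pendant '[[0,0,0,0,0,-0.5,0.82],[0,0,0,0,0,-1,0.82],[0,0,0,0,0,-2,0.82],[0,0,0,0,0,-4,0.82],[0,0,0,0,0,-5,0.82],[0,0,0,0,0,0,0.82],[0,0,0,0,0,0,0.82]]' | grep eef
python3 - <<'E'
from look import *
s,c=wshot('w12.png');print([(np.round(e[0],1),np.round(e[1],1)) for e in rings(c)[0]])
for p in PL: print(p,proj(c,O+UP*(PL[p][0]-1.2)+LE*PL[p][1]+NO*52,s).round(1))
d=pickle.load(open('d0.pkl','rb'))[1];rr=[]
for n,(x0,x1,y0,y1) in(('top',(372,420,145,175)),('scene',(368,400,120,142))):
    g=cv2.cvtColor(d[n]['pixels'],cv2.COLOR_BGR2GRAY)[y0:y1,x0:x1];m=(g<48).astype(np.uint8);k,l,st,ce=cv2.connectedComponentsWithStats(m)
    for i in range(1,k):
        if st[i,4]>25: print(n,st[i],ce[i]+[x0,y0])
    i=1+st[1:,4].argmax();r=cv2.minAreaRect(np.argwhere(l==i)[:,::-1].astype(np.float32));uv=np.array(r[0])+[x0,y0];print(r,uv);rr.append(ray(d[n],uv))
p,res=meet(rr);print('sleeve',p,res)
q=p-O;print('u,v,n',q@UP,q@LE,q@NO,'r',np.hypot(q@UP-118,q@NO-58),'phi',np.arctan2(q@NO-58,118-q@UP))
print('q',bot.state()['q'].round(2))
E
```

```text
force: [-0.3, 0.3, -0.4]
grip_force: 0.0
eef_pos: [481.8, -201.8, 168.6]
[(array([399.6, 211.6]), array([40.2, 46.4])), (array([278.3, 210.5]), array([41.9, 44.5]))]
UL [386.2 319.2]
LL [400.9 211.6]
LR [279.4 211.3]
UR [279. 319.]
top [  7   6  31  12 182] [393.3956044  156.73076923]
((21.764705657958984, 11.941177368164062), (30.074417114257812, 6.3059258460998535), 14.03624439239502) [393.76470566 156.94117737]
scene [  4   6  24  12 120] [383.41666667 131.15      ]
((15.300000190734863, 11.100000381469727), (23.400856018066406, 5.0596442222595215), 18.434946060180664) [383.30000019 131.10000038]
sleeve [ 620.65507259 -185.18672654  331.24832956] [0.9, 0.9]
u,v,n 136.8779692747779 -0.7502907077284986 226.6351487400501 r 169.68851202871184 phi 1.6822778217797532
q [-0.23 -0.13  0.58  2.15  0.03  0.67  1.68]
```

The sleeve is at (620.7, -185.2, 331.2): radius 169.7 from the pivots, angle 1.68, as it should be. I'll rise, turn the tool so it closes across the bar, and go above the sleeve.

```bash
python3 - <<'E'
from look import *
s=dict(bot.state());R0=R.from_quat(s['tool_rot'])
p1=np.array([482,-195,372.]);print('s1',plan(s,R0,p1))
Rt=down(LE);s['eef_pos']=p1;rv,sh=plan(s,Rt,[620.7,-185.2,372]);print(rv,np.linalg.norm(rv),sh)
E
```

```text
s1 (array([0., 0., 0.]), array([ -8.49,   0.63, -18.58]))
[19.46 19.53 88.68] 92.86686653484117 [ 4.12 13.28  0.  ]
```

```bash
python3 -m pendant '[[0,0,0,-2.1,0.16,-4.65,0.5],[0,0,0,-2.1,0.16,-4.65,0.5],[0,0,0,-2.1,0.16,-4.65,0.5],[0,0,0,-2.1,0.16,-4.65,0.5]]' | grep eef; python3 -m pendant '[[2.16,2.17,9.85,0,0,0,0.5],[2.16,2.17,9.85,0,0,0,0.5],[2.16,2.17,9.85,0,0,0,0.5],[2.16,2.17,9.85,0,0,0,0.5],[2.16,2.17,9.85,0,0,0,0.5],[2.16,2.17,9.85,0,0,0,0.5],[2.16,2.17,9.85,0,0,0,0.5],[2.16,2.17,9.85,0,0,0,0.5],[2.16,2.17,9.85,0,0,0,0.5],[0,0,0,0,0,0,0.5]]'
python3 - <<'E'
from look import *
s=bot.state();print(s['q'].round(2),plan(s,down(LE),[620.7,-185.2,372]))
E
```

```text
eef_pos: [481.2, -194.5, 372.3]
time: 35.5
eef_pos: [481.6, -195.6, 370.0]
tool_rot: [0.784, 0.621, -0.001, -0.001]
force: [-0.1, 0.6, -0.5]
grip_width: 42.6
grip_force: 0.0
[ 0.06  0.13  0.3   1.4  -0.04  1.63  0.13] (array([-0.18,  0.05,  0.  ]), array([ 4.19, 13.3 , -0.2 ]))
```

```bash
python3 -m pendant '[[0,0,0,1.4,4.43,-0.1,0.5],[0,0,0,1.4,4.43,-0.1,0.5],[0,0,0,1.4,4.43,0,0.5],[0,0,0,0,0,0,0.5],[0,0,0,0,0,0,0.5]]'
python3 - <<'E'
from look import *
s,c=wshot('w13.png');print(plan(s,down(LE),[620.7,-185.2,312]),'sleeve predicted px',proj(c,[620.7,-185.2,331.2],s))
E
```

```text
time: 36.12
eef_pos: [620.0, -184.5, 373.7]
tool_rot: [0.783, 0.622, -0.0, 0.0]
force: [-0.6, 0.2, 0.1]
grip_width: 43.0
grip_force: 0.0
(array([-0.  ,  0.06,  0.16]), array([-0.05,  0.08,  6.17])) sleeve predicted px [280.10661868 234.3304717 ]
```

View pics/w13.png

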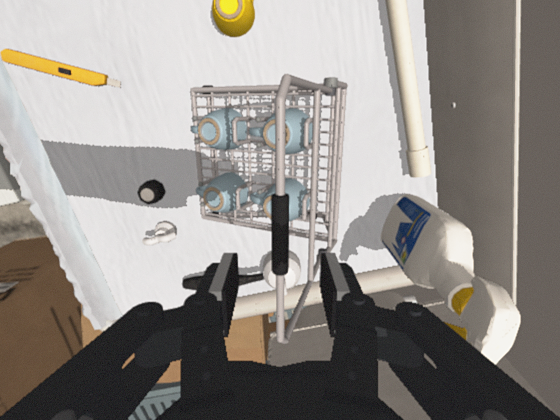

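The sleeve is at (280,234), exactly where predicted, straddled by the fingers, and the frame has no wire down its middle. All four cups are seated. I'll work out the lowering arc.

```bash
python3 -m pendant '[[0,0,0,-0.05,0.05,2,0.5],[0,0,0,0,0,2.5,0.5],[0,0,0,0,0,1.6,0.5],[0,0,0,0,0,0,0.5],[0,0,0,0,0,0,0.05],[0,0,0,0,0,0,0.05],[0,0,0,0,0,0,0.05],[0,0,0,0,0,0,0.05],[0,0,0,0,0,0,0.05]]' 20
python3 - <<'E'
import numpy as np
a=np.radians(np.linspace(71.4,-25,19));h=-17*np.cos(a);z=17*np.sin(a)
print([(round(float(x),2),round(float(-y),2)) for x,y in zip(np.diff(h),np.diff(z))])
E
```

```text
time: 37.3
eef_pos: [621.0, -185.1, 315.0]
tool_rot: [0.784, 0.621, 0.001, 0.001]
force: [-1.8, -0.5, 5.1]
grip_width: 11.3
grip_force: 20.3
[(-1.48, 0.58), (-1.42, 0.71), (-1.35, 0.84), (-1.26, 0.96), (-1.17, 1.08), (-1.06, 1.18), (-0.95, 1.28), (-0.82, 1.36), (-0.69, 1.43), (-0.56, 1.49), (-0.42, 1.53), (-0.27, 1.57), (-0.12, 1.58), (0.02, 1.59), (0.17, 1.58), (0.32, 1.56), (0.46, 1.52), (0.6, 1.47)]
```

```bash
python3 -m pendant '[[0,0,0,0,-1.48,0.58,0.05],[0,0,0,0,-1.42,0.71,0.05],[0,0,0,0,-1.35,0.84,0.05],[0,0,0,0,-1.26,0.96,0.05],[0,0,0,0,-1.17,1.08,0.05],[0,0,0,0,-1.06,1.18,0.05]]'; python3 -m pendant '[[0,0,0,0,-0.95,1.28,0.05],[0,0,0,0,-0.82,1.36,0.05],[0,0,0,0,-0.69,1.43,0.05],[0,0,0,0,0,0,0.05]]'
```

```text
time: 38.05
eef_pos: [545.6, -167.7, 260.5]
tool_rot: [0.784, 0.621, 0.001, 0.001]
force: [1.1, -1.3, 1.2]
grip_width: 11.4
grip_force: 20.6
time: 38.55
eef_pos: [520.9, -161.9, 218.5]
tool_rot: [0.784, 0.621, -0.0, 0.0]
force: [0.1, -1.5, -3.4]
grip_width: 11.0
grip_force: 20.6
```

Following smoothly with small forces; continuing.

```bash
python3 -m pendant '[[0,0,0,0,-0.56,1.49,0.05],[0,0,0,0,-0.42,1.53,0.05],[0,0,0,0,-0.27,1.57,0.05],[0,0,0,0,-0.12,1.58,0.05],[0,0,0,0,0.02,1.59,0.05],[0,0,0,0,0,0,0.05]]'; python3 -m pendant '[[0,0,0,0,0.17,1.58,0.05],[0,0,0,0,0.32,1.56,0.05],[0,0,0,0,0.46,1.52,0.05],[0,0,0,0,0.2,0.5,0.05],[0,0,0,0,0,0,0.05]]'
python3 - <<'E'
from look import *
s=bot.state();p=s['eef_pos']+[0,0,16]-O;print('u,v,n',p@UP,p@LE,p@NO)
E
```

```text
time: 39.3
eef_pos: [507.7, -158.8, 139.9]
tool_rot: [0.784, 0.621, -0.001, -0.0]
force: [-1.8, -2.0, -3.2]
grip_width: 11.6
grip_force: 21.7
time: 39.92
eef_pos: [517.7, -161.0, 88.5]
tool_rot: [0.784, 0.621, -0.001, -0.001]
force: [-7.0, -0.2, -4.6]
grip_width: 11.1
grip_force: 22.3
u,v,n -54.81276646458221 -0.7672973050068197 65.87346696279587
```

```bash
for i in 1 2; do python3 -m pendant '[[0,0,0,0,0.17,0.18,0.05],[0,0,0,0,0.12,0.18,0.05],[0,0,0,0,0,0,0.05]]' | grep -E "eef|force"; done; for i in 1 2 3; do python3 -m pendant '[[0,0,0,0,0.05,0.1,0.05],[0,0,0,0,0,0,0.05]]' | grep -E "eef|force"; done
```

```text
eef_pos: [519.0, -161.4, 84.5]
force: [-9.7, 0.8, -5.1]
grip_force: 22.4
eef_pos: [520.7, -161.8, 80.2]
force: [-12.9, 1.3, -6.3]
grip_force: 22.4
eef_pos: [521.1, -161.9, 79.2]
force: [-14.1, 1.4, -6.3]
grip_force: 22.6
eef_pos: [521.5, -162.0, 78.2]
force: [-13.8, 0.3, -6.3]
grip_force: 22.6
eef_pos: [522.0, -162.1, 77.2]
force: [-14.4, 0.7, -6.4]
grip_force: 22.6
```

```bash
for i in 1 2; do python3 -m pendant '[[0,0,0,0,-0.18,0.05,0.05],[0,0,0,0,0,0,0.05],[0,0,0,0,0,0,0.05]]' | grep -E "eef|force"; done
python3 - <<'E'
from look import *
s,c=wshot('w14.png')
for n in(58,66): print(n,[proj(c,O+UP*-52+LE*v+NO*n,s).round(1) for v in(-96,-60,60,96)])
for n in(58,66): print('pivot-ish',[proj(c,O+UP*30+LE*v+NO*(n if n==58 else 62),s).round(1) for v in(-96,96)])
E
```

```text
eef_pos: [521.9, -162.1, 77.5]
force: [-10.3, 0.7, -5.6]
grip_force: 22.4
eef_pos: [521.7, -162.0, 77.9]
force: [-6.0, -1.0, -4.7]
grip_force: 22.4
58 [array([282. , 433.4]), array([282.2, 384.7]), array([283.1, 157.6]), array([283.5,  59.6])]
66 [array([275.8, 447. ]), array([275.6, 397.2]), array([274.5, 160.7]), array([274. ,  56.6])]
pivot-ish [array([445.3, 511.5]), array([572.9,  40.1])]
pivot-ish [array([445.7, 521.9]), array([579.6,  37.1])]
```

View pics/w14.png

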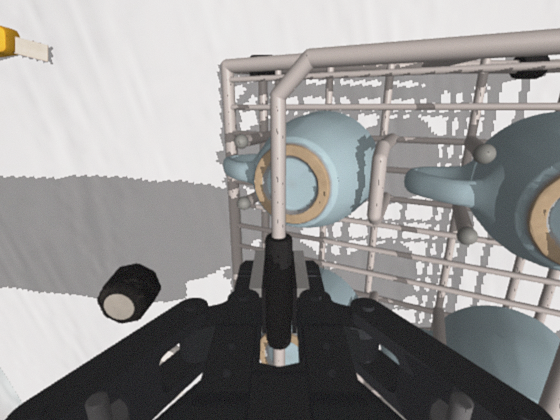

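The bar is gripped and lies across the lower-left cup's foot at about (279,183). The wrist force is purely radial, so there's no stop contact yet. I'll ease downwards while watching the force square to the floor.

```bash
cat > fn.py <<'E'
from look import *
s=bot.state();p=s['eef_pos']+[0,0,16]-O;print('radial %.1f normal %.1f | u %.1f n %.1f z %.1f w %.1f'%(s['force']@UP,s['force']@NO,p@UP,p@NO,s['eef_pos'][2],s['grip_width']))
E
for i in 1 2 3 4; do python3 -m pendant '[[0,0,0,0,0.0,0.1,0.05],[0,0,0,0,0,0,0.05]]' >/dev/null; python3 fn.py; done
```

```text
radial -7.0 normal 0.5 | u -55.5 n 53.8 z 77.3 w 11.1
radial -5.9 normal -0.8 | u -55.5 n 53.0 z 76.5 w 11.2
radial -5.0 normal 1.0 | u -55.5 n 52.1 z 75.8 w 11.0
radial -5.0 normal 1.8 | u -55.5 n 51.2 z 75.0 w 11.2
```

```bash
python3 - <<'E'
from look import *
def end(c):
    g=cv2.cvtColor(c['pixels'],cv2.COLOR_BGR2GRAY)[:,274:286].mean(1);return g
s,c=wshot('w15.png')
for n in('w14','w15'):
    s,c=pickle.load(open(f'pics/{n}.pkl','rb'));g=end(c);r=np.arange(225,250);th=(g[215:228].mean()+g[245:255].mean())/2
    i=next(k for k in range(225,255) if g[k]<th);row=i-1+(g[i-1]-th)/(g[i-1]-g[i])
    f=K(c);T=c['T_tool_cam'];d=T[:3,:3]@np.array([0,(row-c['cy'])/f,1]);t=(27-T[0,3])/d[0];z=T[2,3]+t*d[2]
    rs=[(np.round(e[0],1),np.round(e[1],1)) for e in rings(c)[0]]
    print(n,'row',row.round(2),'bar tool z',z.round(1),'bar world z',(s['eef_pos'][2]-z).round(1),s['eef_pos'],rs)
    a=c['pixels'][130:235,240:340]
a=pickle.load(open('pics/w14.pkl','rb'))[1]['pixels'];b=c['pixels']
for n,(x0,x1,y0,y1) in(('bar',(262,296,100,140)),('sleeve end',(266,292,226,246)),('ring right',(300,340,140,230)),('hoop',(360,400,130,220))):
    m=cv2.matchTemplate(b[y0-12:y1+12,x0-12:x1+12],a[y0:y1,x0:x1],cv2.TM_CCOEFF_NORMED);_,q,_,l=cv2.minMaxLoc(m);print(n,l[0]-12,l[1]-12,round(q,2))
E
```

```text
w14 row 238.19 bar tool z -24.6 bar world z 102.5 [ 521.69469877 -162.03186759   77.93785518] [(array([294.9, 183.3]), array([67. , 79.8]))]
w15 row 238.18 bar tool z -24.6 bar world z 99.5 [ 523.05815444 -162.30764839   74.97736019] [(array([270.9, 182.6]), array([40. , 66.5])), (array([294.6, 184.7]), array([62.9, 80.1]))]
bar 0 0 0.82
sleeve end 0 0 0.99
ring right -2 2 0.98
hoop -1 1 0.98
```

The bar moves with the pads and is now at z≈99.5, against 98.6 when fully lowered. About 1 mm to go.

```bash
for i in 1 2 3; do python3 -m pendant '[[0,0,0,0,0.02,0.07,0.05],[0,0,0,0,0,0,0.05],[0,0,0,0,0,0,0.05]]' >/dev/null; python3 fn.py; done
```

```text
radial -3.8 normal 0.9 | u -55.6 n 50.5 z 74.3 w 11.3
radial -4.2 normal 2.3 | u -55.6 n 49.7 z 73.6 w 11.5
radial -3.2 normal 0.7 | u -55.5 n 49.0 z 72.9 w 10.9
```

```bash
for i in 1 2 3; do python3 -m pendant '[[0,0,0,0,0.02,0.07,0.05],[0,0,0,0,0,0,0.05]]' >/dev/null; python3 fn.py; done
```

```text
radial -1.8 normal 1.9 | u -55.5 n 48.2 z 72.2 w 11.3
radial -2.9 normal 4.4 | u -55.6 n 47.7 z 71.7 w 11.2
radial -1.9 normal 10.5 | u -55.7 n 47.5 z 71.5 w 10.8
```

The stop is felt at 10 N. Releasing and going straight up.

```bash
python3 -m pendant '[[0,0,0,0,0,-0.03,0.05],[0,0,0,0,0,0,0.05],[0,0,0,0,0,0,0.2],[0,0,0,0,0,0,0.35],[0,0,0,0,0,0,0.35],[0,0,0,0,0,0,0.35]]'; python3 fn.py; python3 -m pendant '[[0,0,0,0,0,-0.5,0.35],[0,0,0,0,0,-1,0.35],[0,0,0,0,0,-2,0.35],[0,0,0,0,0,-4,0.35],[0,0,0,0,0,-5,0.35],[0,0,0,0,0,-5,0.35],[0,0,0,0,0,0,0.35],[0,0,0,0,0,0,0.35]]'
python3 - <<'E'
from look import *
s,c=wshot('w16.png');print([(np.round(e[0],1),np.round(e[1],1)) for e in rings(c)[0]])
g=cv2.cvtColor(c['pixels'],cv2.COLOR_BGR2GRAY)
for n in(56,58,62): print(n,[proj(c,O+UP*-52+LE*v+NO*n,s).round(1) for v in(-28,0,28)])
for p in PL: print(p,proj(c,O+UP*(PL[p][0]-1.2)+LE*PL[p][1]+NO*52,s).round(1))
m=(g<50).astype(np.uint8);m[330:]=0;k,l,st,ce=cv2.connectedComponentsWithStats(m)
for i in range(1,k):
    if 150<st[i,4]<3000: print(st[i],ce[i].round(1))
E
```

```text
time: 45.9
eef_pos: [524.6, -162.3, 71.0]
tool_rot: [0.783, 0.621, 0.0, 0.001]
force: [-0.5, 0.3, 0.2]
grip_width: 29.4
grip_force: 0.0
radial -0.4 normal 0.4 | u -55.8 n 47.0 z 71.0 w 29.4
time: 46.9
eef_pos: [524.1, -162.4, 246.3]
tool_rot: [0.784, 0.621, 0.001, 0.001]
force: [0.0, -0.7, -0.7]
grip_width: 30.2
grip_force: 0.0Traceback (most recent call last):
  File "<stdin>", line 2, in <module>
  File "look.py", line 35, in rings
    e=cv2.fitEllipse(cv2.convexHull(k))
cv2.error: OpenCV(4.12.0) /io/opencv/modules/imgproc/src/shapedescr.cpp:361: error: (-201:Incorrect size of input array) There should be at least 5 points to fit the ellipse in function 'fitEllipseNoDirect'
```

```bash
sed -i 's/if len(k)<30: continue/if len(k)<30 or len(cv2.convexHull(k))<6: continue/' look.py; python3 - <<'E'
from look import *
s,c=pickle.load(open('pics/w16.pkl','rb'));print([(np.round(e[0],1),np.round(e[1],1)) for e in rings(c)[0]])
g=cv2.cvtColor(c['pixels'],cv2.COLOR_BGR2GRAY)
for n in(56,58,62): print(n,[proj(c,O+UP*(118-np.sqrt(170**2-(n-58)**2))+LE*v+NO*n,s).round(1) for v in(-28,0,28)])
for p in PL: print(p,proj(c,O+UP*(PL[p][0]-1.2)+LE*PL[p][1]+NO*52,s).round(1))
m=(g<50).astype(np.uint8);k,l,st,ce=cv2.connectedComponentsWithStats(m[:260])
for i in range(1,k):
    if 100<st[i,4]<3000: print(st[i],ce[i].round(1))
E
```

```text
[(array([386.8, 252.3]), array([24.1, 31.2])), (array([373.3, 250.3]), array([26.7, 32.2])), (array([398.6, 146.7]), array([34.3, 40.9])), (array([386.1, 146.6]), array([29.8, 39.5]))]
56 [array([278.8, 216.7]), array([278.7, 190.3]), array([278.7, 162.5])]
58 [array([277.9, 217.3]), array([277.9, 190.8]), array([277.9, 162.8])]
62 [array([276.3, 218.5]), array([276.2, 191.8]), array([276.1, 163.5])]
UL [392.5 146.8]
LL [280.3 141.1]
LR [280.2 233.1]
UR [380.3 251.6]
[274 164  11  54 520] [278.7 190.6]
[171 202  33  32 467] [189.1 214.7]
[507 225  53  25 274] [527.4 233.9]
```

The sleeve is at (278.7,190.6), which matches the lowered frame. Both upper cups are still where predicted, and the gripper is clear. Handing in.

```bash
python3 -c "
from plant import bot
print(bot.sign_off())"
```

```text
the job is handed in; nothing more can be done
None
```

I put the three cups mouth down in the rack's empty places, lowered the hold-down frame over all four feet and handed the job in at about 47 s. The final picture confirmed the frame and the two upper cups, but the end bar hid the two lower ones, which I last checked before lowering it.

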